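# Run a batch of bangles in the bench polisher

## Task

First take the finished square cuff out of the polisher's steel trough and set it down on the black rubber mat. Then move all the bangles from the wooden bin into the trough, press the raised locking lever beside the trough down until it catches and stays down by itself, and only then twist the start knob clockwise as far as it goes and let it spring back. Leave the steel block, the ring box and the jar where they are.

Things in the scene. Friction and masses are not known exactly. Their poses are not given: they have to be found in the camera images.
- polisher: bench polisher, fixed, 224 mm (x) by 324 mm (y), flat top 85 mm above the bench. Origin: on the bench under its middle. On its +y half an open steel trough, on its -y half a green control block carrying the start knob (knob axis at x -45, y -62 mm) and the locking lever (along x at y -134 mm). It may stand on the robot's left or right.
- trough_floor (a point): centre of the trough's inner floor, 25 mm above the bench; axes as the polisher's. Inside the trough measures 200 mm (x) by 150 mm (y) and is 60 mm deep; its walls are 12 mm thick and end level with the polisher's top.
- cuff: finished square cuff, a brass square tube standing on end in the trough: 62 by 62 mm outside, 46 mm inside, 40 mm high, walls 8 mm, about 140 g; taller than the bangles. Origin: centre of its underside; z along the tube; the middles of its walls lie 27 mm from the axis along its own x, -x, y, -y.
- cuff_center (a point): centre of the cuff, 20 mm above its underside.
- mat: black rubber mat, fixed, 110 by 110 mm, 3 mm thick; origin: centre of its underside, on the bench.
- bin: shallow dark wooden bin, fixed, open on top, 290 mm (x) by 200 mm (y), 30 mm high, walls and floor 8 mm thick; origin: centre of its underside, on the bench.
- bangle1: brass bangle, an eight-sided flat ring: 66 mm across its outer flats, 50 mm inside, 18 mm high, walls 8 mm thick, 90 g; lies flat in the bin at the start. Origin: centre of its underside; z along the ring's axis; the middles of its eight flat sides lie 29 mm (wall middle) from the axis at 0, 45, 90.. degrees from its own x. May be absent (then None).
- bangle2: brass bangle, an eight-sided flat ring: 66 mm across its outer flats, 50 mm inside, 18 mm high, walls 8 mm thick, 90 g; lies flat in the bin at the start. Origin: centre of its underside; z along the ring's axis; the middles of its eight flat sides lie 29 mm (wall middle) from the axis at 0, 45, 90.. degrees from its own x. May be absent (then None).
- bangle3: brass bangle, an eight-sided flat ring: 66 mm across its outer flats, 50 mm inside, 18 mm high, walls 8 mm thick, 90 g; lies flat in the bin at the start. Origin: centre of its underside; z along the ring's axis; the middles of its eight flat sides lie 29 mm (wall middle) from the axis at 0, 45, 90.. degrees from its own x. May be absent (then None).
- bangle4: brass bangle, an eight-sided flat ring: 66 mm across its outer flats, 50 mm inside, 18 mm high, walls 8 mm thick, 90 g; lies flat in the bin at the start. Origin: centre of its underside; z along the ring's axis; the middles of its eight flat sides lie 29 mm (wall middle) from the axis at 0, 45, 90.. degrees from its own x. May be absent (then None).
- bangle5: brass bangle, an eight-sided flat ring: 66 mm across its outer flats, 50 mm inside, 18 mm high, walls 8 mm thick, 90 g; lies flat in the bin at the start. Origin: centre of its underside; z along the ring's axis; the middles of its eight flat sides lie 29 mm (wall middle) from the axis at 0, 45, 90.. degrees from its own x. May be absent (then None).
- lock_lever (a joint): locking lever: 0 = raised (about 29 degrees above level), 0.5 rad = fully down (arm level, on its stop). A spring pushes it back up (about 6 N at the pad at first, less further down) until 0.36 rad; beyond that a detent draws it down to 0.5 and holds it there.
- lever_pad (a point): middle of the top of the black pad (34 by 30 mm) at the lever's free end, which points to the polisher's -x; the pad's top faces up when the lever is down and turns with the lever. Pressed here from above.
- lever_hinge (a point): the lever's hinge axis (parallel to the polisher's y), 109 mm above the bench; axes as the polisher's. When the lever is down, the pad's top middle lies 105 mm from it along the polisher's -x and 12 mm above it.
- start_knob (a joint): start knob's angle: 0 = at rest, grows as it is twisted clockwise seen from above, stop at 1.2 rad. A spring returns it to 0 when released (about 0.14 N m at the stop).
- knob_top (a point): middle of the top of the start knob's bar grip, on the knob's vertical axis, 117 mm above the bench. Axes turn with the knob. The bar is 50 mm long along x, 16 mm wide along y, and stands 20 mm out of a 52 mm disc.
- bench_block: bystander: steel bench block, 80 by 80 by 25 mm; origin: centre of its underside.
- ring_box: bystander: black ring box with white lining, 80 by 110 by 35 mm; origin: centre of its underside.
- jar: bystander: glass jar, 60 mm wide, 80 mm high; origin: centre of its underside.
Mind the look-alikes: they are no part of the job. What is shaped like the bangle4 but red is not meant.

How it is judged:
By the outcome, as a careful person would: the job done as asked, in the order asked, and still so for the second after the job is handed in, with the robot touching nothing.
Of bangle1, bangle2, bangle3, bangle4, bangle5 only 3 to 5 are there at a start; the rules pass over those that are not, and their reading is None.
At some moment in a run one of bangle1, bangle2, bangle3, bangle4, bangle5 may be knocked a few centimetres aside while the robot is not near it.
Once in a run the grip may slacken for a moment while it holds something.
It also fails if it takes over 210 s, if anything falls off the work surface, if the arm or the gripper's body presses on something with over 40 N, if the wrist force passes 120 N, or if a joint passes its speed limit or range.

## Robot

A 6-joint arm with a two-finger parallel gripper is mounted at the origin on the work surface. World frame = base frame: x ahead of the robot, y to its left, z up, the work surface at z = 0. Lengths are in m, angles in rad, forces in N, time in s.
With the tool pointing down it reaches from about 0.35 to 0.85 m from the base axis. Payload 8.1 kg.
Tool frame: the origin (TCP) lies on the centre line of the jaws, within the pads' length; the fingertips stand robot.tips_ahead ahead of it and the grasp point (between the pads) lies 6 mm ahead of it (robot.tips_ahead is the distance from the TCP to the fingertips, in m); z points along the fingers, y is the line along which they close (so a half turn about z gives the same grasp; the last joint's range is limited). The gripper opens to 93 mm and grips with 3 to 60 N. Pads are 15 mm wide; open, the fingers measure 128 mm over their backs; the gripper's body (75 mm by 188 mm) begins 65 mm behind the grasp point.
Start: joints at [-1.338, 0.13, 1.488, -0, 1.523, -0.085], TCP at [0.188, -0.57, 0.244] pointing down, gripper open.
Joint ranges: [-2.96, 2.96], [-0.89, 2.26], [0.02, 2.5], [-1.34, 4.48], [0, 2.73], [-2.66, 2.66]. Speed limits (rad/s): [2.39, 2.39, 2.79, 3.14, 3.14, 3.14].

## Interface

Orientations are given as a rotation vector (axis times angle).
In Python, from plant import robot gives the robot as it stands.
- The arm moves only by the tool apply_moves, never from a script. Its arguments are lists of equal length, an entry for each row: "delta_pos": the shift along the tool's x, y, z in cm, a list of three; "twist": the turn about the tool's z in rad. A call has 1 to 8 rows; each row shifts and turns the commanded pose from where the row before left it, along the tool's axes as they then stand; what a row does not reach is not made up. A row lasts 1/8 s, in which the tool goes at most 62.5 mm and 10.7 degrees, less where a joint would pass 70% of its speed; a pose out of reach is approached as far as the arm can. A call with a gripper value outside its range is refused whole. "gripper" is the finger opening in cm, from 0 to 9.3, set as the call begins (left out, the last holds). The fingers move at their own pace and stop on an object; "squeeze" is the grip in N (left out, the last holds). Time passes only in rows, so rows that do not move let the fingers close. It gives the time, the measured TCP pose, the force, the opening and the grip force at its end, in the units of the state.
- robot.read_state(): the state, without advancing time (a new reading comes with each control period).
- robot.read_camera(name): name is "scene" or "top" or "wrist"; returns a dict with "frame" (420x560x3 uint8, red, green, blue), "vertical_fov" (degrees; the focal length in pixels is half the picture's height over the tangent of half this angle, whatever the lens; pixels are square), "cx", "cy" (the principal point, pixels), "R" (3x3) and "t" (3): a world point X has camera coordinates R X + t. Camera axes: x right, y down, z forward; pixel columns grow to the right and rows downward; lengths in m; the calibration is good to about 2 mm. The wrist camera is an equidistant fisheye: a pixel r from the principal point sees the ray r / f radians off the axis. A picture is of the moment at which its call begins. There is no depth.
- robot.close_job(): hands the job in; it is judged then, once.
The state is a dict: "t": time; "q": joint angles; "dq": joint speeds; "joint_torque": joint torques, N m; "tool_pos": TCP position; "orientation": TCP orientation; "force": force on the tool from outside, world axes, zero at the start; "wrist_torque": the same for the moment, N m; "opening": finger opening in m; "gripper_force": force on a finger pad.
Only numpy, scipy, OpenCV 4.12 (cv2) and the standard library are available. Lean on these libraries where they do the work, as an engineer would, in place of code of your own. Each camera call takes 0.05 s, during which the arm holds its last target. There are 200 camera calls.

## Working session

There is one attempt and no reset: what is moved stays moved. The work goes in short steps, Python scripts to look and compute and a tool call to move; the robot and the scene stay as the last step left them, time stands still between calls to the robot, and variables do not carry over. Pictures are saved under pics/ and viewed, at most 14 in all, crops included, and the job is handed in when it is done.

Besides the shell and the picture viewer there is one more tool, called after "Request:" in YAML: its name, and indented under it one key for each argument. apply_moves: Moves the arm, as the interface text tells. Its arguments: {"type":"object","properties":{"delta_pos":{"type":"array"},"twist":{"type":"array"},"gripper":{"type":"number"},"squeeze":{"type":"number"}},"required":["delta_pos","twist"]}

```bash
mkdir -p pics; ls
python3 - <<'E'
from plant import robot
import cv2,pickle
s=robot.read_state(); print({k:(v if not hasattr(v,'round') else v) for k,v in s.items()}, robot.tips_ahead)
for n in("scene","top"):
    c=robot.read_camera(n); pickle.dump(c,open(f'{n}0.pkl','wb'))
    cv2.imwrite(f'pics/{n}0.png',c["frame"][:,:,::-1]); print(n,c["vertical_fov"],c["cx"],c["cy"],c["R"],c["t"])
E
```

```text
pics
{'t': 0.0, 'q': array([-1.33840269e+00,  1.31142695e-01,  1.48926581e+00,  2.34751845e-05,
        1.52298702e+00, -8.54077334e-02]), 'dq': array([ 6.18039982e-04, -1.26028851e-03,  3.83399088e-04, -1.97946603e-06,
        9.71783000e-04, -8.68388842e-04]), 'joint_torque': array([-2.31836413e-03, -5.59851766e+01, -4.91755664e+01,  7.66095263e-02,
        3.57118074e-02, -1.51521290e-04]), 'tool_pos': array([ 0.18739316, -0.56944475,  0.24260583]), 'orientation': array([-3.10023755e+00, -4.96816570e-01,  1.71111159e-04]), 'force': array([-0.62500748, -0.12000729, -0.19700458]), 'wrist_torque': array([ 0.00445442, -0.01869689, -0.02808659]), 'gripper_force': 0.0, 'opening': 0.09289048815443243} 0.025
scene 46.764552564194325 276.99318441752075 206.86320036912196 [[-0.63873204  0.76940648 -0.00591989]
 [ 0.62952059  0.51814931 -0.57898629]
 [-0.44240841 -0.37354379 -0.81531579]] [ 0.46306592 -0.23935336  1.5949539 ]
top 54.04816278243813 287.3191852054364 214.6066906804005 [[-0.02842299 -0.9993784  -0.02085538]
 [-0.98258191  0.03176617 -0.18309477]
 [ 0.18364345  0.01528802 -0.98287403]] [-0.08744995  0.61252687  1.08835074]
```

```bash
python3 -c "
import cv2
for n in('scene','top'):
    cv2.imwrite(f'pics/{n}0b.png',cv2.resize(cv2.imread(f'pics/{n}0.png'),(800,600),interpolation=cv2.INTER_CUBIC))"
```

```text
(no output)
```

View pics/top0b.png

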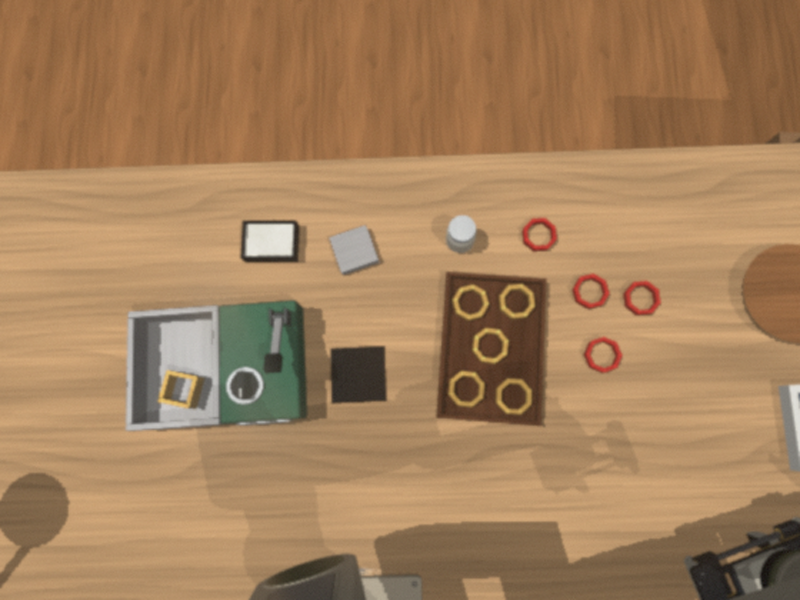

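View pics/scene0b.png

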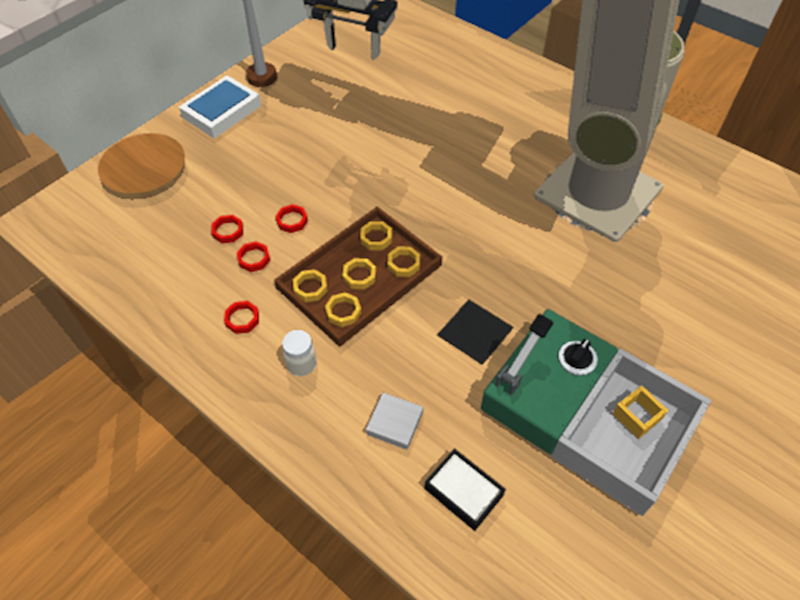

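The top view (800x600) shows the polisher on the left: trough at (173,368), brass cuff at (180,388), knob at (244,385), lever pad at (273,362). The mat is at (358,374). In the bin at (493,347) there are five brass bangles, at (471,302), (517,301), (490,345), (466,389) and (514,397). The four red rings outside the bin at (540,234), (591,291), (642,297) and (603,355) are the look-alikes, so I'll leave them.

```bash
cat > h.py <<'E'
import numpy as np, cv2, pickle
from scipy.spatial.transform import Rotation as Rot
from plant import robot
def foc(c): return c["frame"].shape[0]/2/np.tan(np.radians(c["vertical_fov"]/2))
def rays(c,uv,fish=False):
    d=(np.atleast_2d(uv)-[c["cx"],c["cy"]])/foc(c)
    if fish:
        r=np.linalg.norm(d,axis=1,keepdims=True)+1e-12
        v=np.hstack([d/r*np.sin(r),np.cos(r)])
    else: v=np.hstack([d,np.ones((len(d),1))])
    return -c["R"].T@c["t"], v@c["R"]
def plane(c,uv,z,fish=False):
    o,v=rays(c,uv,fish); return (o+v*((z-o[2])/v[:,2])[:,None])[:,:2]
def proj(c,X,fish=False):
    p=np.atleast_2d(X)@c["R"].T+c["t"]
    if fish:
        r=np.linalg.norm(p[:,:2],axis=1,keepdims=True); return p[:,:2]/r*np.arctan2(r,p[:,2:])*foc(c)+[c["cx"],c["cy"]]
    return p[:,:2]/p[:,2:]*foc(c)+[c["cx"],c["cy"]]
def hsv(c,lo,hi): return cv2.inRange(cv2.cvtColor(c["frame"],cv2.COLOR_RGB2HSV),np.array(lo),np.array(hi))
def blobs(m,amin=40):
    cs,_=cv2.findContours(m,cv2.RETR_EXTERNAL,cv2.CHAIN_APPROX_NONE)
    return [k[:,0,:].astype(float) for k in cs if cv2.contourArea(k)>amin]
def rect(xy):
    (a,b),(w,h),t=cv2.minAreaRect((np.asarray(xy)*1000).astype(np.float32)); return np.round([a,b,w,h,t],1)
E
python3 - <<'E'
from h import *
c=pickle.load(open('top0.pkl','rb')); s=pickle.load(open('scene0.pkl','rb'))
px=np.array([(180,388),(471,302),(358,374)])*0.7
for p in px.astype(int): print(p,cv2.cvtColor(c["frame"],cv2.COLOR_RGB2HSV)[p[1],p[0]])
for n,cam in(("top",c),("scene",s)):
    for k in blobs(hsv(cam,(20,110,110),(32,255,255))):
        x,y,w,h=cv2.boundingRect(k.astype(np.int32))
        if max(w,h)>60: continue
        print(n,"yel",k.mean(0).round(),w,h,rect(plane(cam,k,.026)),rect(plane(cam,k,.065)))
    for k in blobs(hsv(cam,(60,80,30),(90,255,200)),300): print(n,"green",rect(plane(cam,k,.085)))
    for k in blobs(hsv(cam,(0,0,0),(179,255,50)),300): print(n,"black",k.mean(0).round(),rect(plane(cam,k,.003)))
E
```

```text
[125 271] [ 15  13 119]
[329 211] [ 11 141  92]
[250 261] [16 63 53]
top yel [119. 272.] 18 25 [468.3 362.4  51.4  61.3  77.4] [466.  346.   49.6  59.2  77.4]
top black [503. 405.] [  92.5 -655.9   83.1   82.5    7.6]
top black [542. 389.] [ 129.5 -768.6   58.1  115.7   43.1]
scene yel [450. 287.] 36 37 [449.8 342.4  68.8  81.7  75.3] [473.8 343.2  66.4  78.9  75.3]
scene yel [240. 216.] 25 23 [ 625.6 -219.3   75.8   67.6   58.2] [ 643.6 -199.3   73.2   65.3   58.2]
scene yel [216. 199.] 24 22 [ 625.2 -311.5   76.5   66.8   44.6] [ 643.2 -288.3   73.9   64.5   44.6]
scene yel [251. 191.] 23 21 [ 538.5 -254.3   74.5   65.2   40.7] [ 559.6 -233.2   72.    63.    40.7]
scene yel [282. 183.] 23 20 [ 455.8 -203.8   72.1   65.9   39.4] [ 479.7 -184.3   69.6   63.7   39.4]
scene yel [263. 164.] 22 20 [ 439.6 -294.6   76.5   64.6   40. ] [ 464.  -272.1   73.8   62.4   40. ]
scene green [529.4 187.4 248.2 149.8   2.4]
scene black [325. 342.] [759.4 179.2 114.   89.   88.4]
scene black [332. 232.] [488.1   6.8 106.1 107.3   1.3]
scene black [248.   7.] [-153.8 -905.4  155.5  269.7   39.1]
```

```bash
cat >> h.py <<'E'
def cur():
    s=robot.read_state(); R=Rot.from_rotvec(s["orientation"]).as_matrix()
    return s["tool_pos"],np.arctan2(R[1,0],R[0,0]),s
def plan(*tg,step=.055,dec=1):
    """rows (tool axes, cm) from the pose now through targets (x,y,z,phi)"""
    p,f,s=cur(); p=p.copy(); print("at",p.round(4),"phi",round(f,3))
    for (x,y,z,g) in tg:
        d=(g-f+np.pi)%(2*np.pi)-np.pi
        n=max(1,int(np.ceil(max(np.linalg.norm(np.array([x,y,z])-p)/step,abs(d)/.17))))
        for i in range(n):
            w=(np.array([x,y,z])-p)/(n-i); d=(g-f+np.pi)%(2*np.pi)-np.pi
            t=round(-d/(n-i),2)
            ex=np.array([np.cos(f),np.sin(f),0]); ey=np.array([np.sin(f),-np.cos(f),0]); ez=np.array([0,0,-1.])
            r=[round(100*(w@e),dec)+0. for e in(ex,ey,ez)]
            p=p+(r[0]*ex+r[1]*ey+r[2]*ez)/100; f-=t
            print(r,t)
        print("--",p.round(4),round(f,3))
E
python3 -c "
from h import *
plan((.34,-.42,.29,.2),(.52,-.25,.30,0))"
```

```text
at [ 0.1874 -0.5695  0.2427] phi 0.318
[np.float64(4.8), np.float64(-2.4), np.float64(-1.2)] 0.03
[np.float64(4.7), np.float64(-2.5), np.float64(-1.2)] 0.03
[np.float64(4.6), np.float64(-2.6), np.float64(-1.2)] 0.03
[np.float64(4.6), np.float64(-2.8), np.float64(-1.1)] 0.03
-- [ 0.3398 -0.4199  0.2897] 0.198
[np.float64(4.2), np.float64(-2.6), np.float64(-0.2)] 0.04
[np.float64(4.1), np.float64(-2.8), np.float64(-0.2)] 0.04
[np.float64(4.0), np.float64(-3.0), np.float64(-0.2)] 0.04
[np.float64(3.8), np.float64(-3.1), np.float64(-0.2)] 0.04
[np.float64(3.8), np.float64(-3.2), np.float64(-0.2)] 0.04
-- [ 0.5204 -0.2503  0.2997] -0.002
```

Request:
apply_moves:
  delta_pos:
    - [4.8,-2.4,-1.2]
    - [4.7,-2.5,-1.2]
    - [4.6,-2.6,-1.2]
    - [4.6,-2.8,-1.2]
    - [5.2,-3.3,-0.3]
    - [5.1,-3.6,-0.3]
    - [4.9,-3.8,-0.2]
    - [4.7,-4.0,-0.2]
  twist: [0.03,0.03,0.03,0.03,0.05,0.05,0.05,0.05]

```text
t: 1.1
tool_pos: [0.5207, -0.2481, 0.3014]
orientation: [-3.142, 0.006, 0.001]
force: [1.1, 0.2, 0.2]
opening: 0.0931
gripper_force: 0.0
```

```bash
sed -i 's/print(r,t)/print([float(a) for a in r],float(t))/' h.py
python3 - <<'E'
from h import *
print(cur()[:2])
c=robot.read_camera("wrist"); pickle.dump(c,open('w1.pkl','wb')); print(-c["R"].T@c["t"],c["R"][2],foc(c))
cv2.imwrite('pics/w1.png',cv2.resize(c["frame"][:,:,::-1],(800,600)))
plan((.52,-.05,.31,0),(.48,.33,.31,0))
E
```

```text
(array([ 0.5207069 , -0.2481017 ,  0.30136937]), np.float64(-0.0038642394194787462))
[ 0.59883995 -0.24808149  0.44241239] [-0.27870745  0.00209746 -0.96037376] 325.19226210127806
at [ 0.5251 -0.2424  0.3013] phi -0.002
[-0.1, -4.8, -0.2] -0.0
[-0.1, -4.8, -0.2] -0.0
[-0.2, -4.8, -0.2] -0.0
[-0.1, -4.8, -0.3] -0.0
-- [ 0.5205 -0.0503  0.3103] -0.002
[-0.6, -5.4, 0.0] -0.0
[-0.6, -5.4, 0.0] -0.0
[-0.6, -5.4, 0.0] -0.0
[-0.6, -5.5, 0.0] -0.0
[-0.6, -5.4, 0.0] -0.0
[-0.6, -5.5, 0.0] -0.0
[-0.5, -5.4, 0.0] -0.0
-- [0.4802 0.3297 0.3103] -0.002
```

View pics/w1.png

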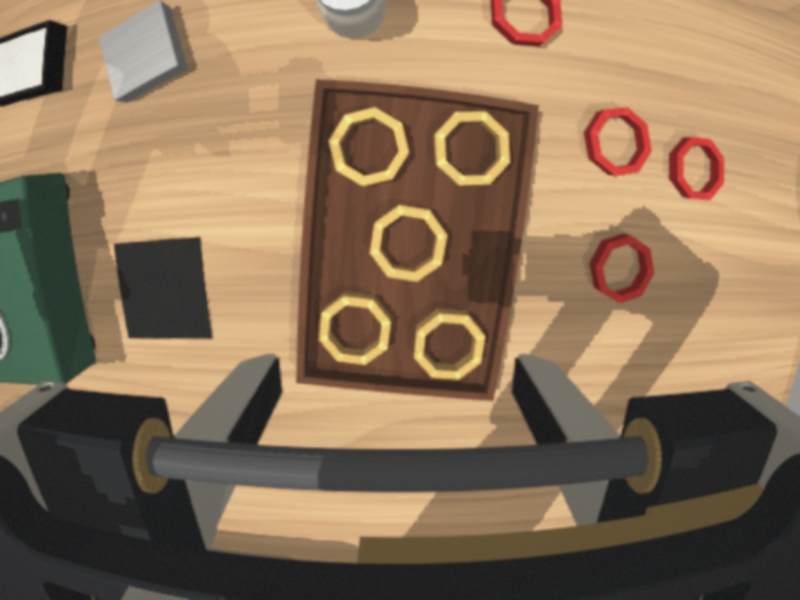

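The wrist view (800x600) shows the five brass bangles in the bin at (370,146), (472,147), (409,243), (355,329) and (450,344). The mat is at (165,288). I'll go on to the trough.

Request:
apply_moves:
  delta_pos:
    - [-0.1,-5.0,-0.2]
    - [-0.1,-5.0,-0.2]
    - [-0.2,-5.0,-0.2]
    - [-0.6,-5.4,-0.3]
    - [-0.6,-5.4,0]
    - [-0.6,-5.4,0]
    - [-0.6,-5.4,0]
    - [-0.6,-5.4,0]
  twist: [0,0,0,0,0,0,0,0]

```text
t: 2.15
tool_pos: [0.4859, 0.1719, 0.3103]
orientation: [3.141, -0.003, -0.001]
force: [0.6, 0.7, -1.4]
opening: 0.0929
gripper_force: 0.0
```

Request:
apply_moves:
  delta_pos:
    - [-0.6,-5.4,0]
    - [-0.6,-5.4,0]
    - [-0.6,-5.0,0]
    - [0,0,0]
  twist: [0,0,0,0]

```text
t: 2.65
tool_pos: [0.4675, 0.3312, 0.3096]
orientation: [3.142, 0.003, -0.003]
force: [0.3, 0.0, 0.0]
opening: 0.0935
gripper_force: 0.0
```

```bash
cat >> h.py <<'E'
def ring(k,c,z,n,fish=True):
    """centre, size, phase (deg) of an n-gon outline on plane z"""
    P=plane(c,k,z,fish); h=cv2.convexHull((P*1000).astype(np.float32))
    m=cv2.moments(h); ce=np.array([m["m10"],m["m01"]])/m["m00"]
    t=np.radians(np.arange(0,90,.5)); q=h[:,0,:]-ce
    def w(a): u=q@[np.cos(a),np.sin(a)]; return u.max()-u.min()
    W=np.array([np.mean([w(a+j*2*np.pi/n) for j in range(n//2)]) for a in t[t<2*np.pi/n]])
    i=W.argmin(); return ce.round(1),W[i].round(1),np.degrees(t[i])
def yel(c): return [k for k in blobs(hsv(c,(18,90,90),(34,255,255)),150)]
E
python3 - <<'E'
from h import *
print(cur()[:2])
c=robot.read_camera("wrist"); pickle.dump(c,open('w2.pkl','wb'))
cv2.imwrite('pics/w2.png',cv2.resize(c["frame"][:,:,::-1],(800,600)))
w=pickle.load(open('w1.pkl','rb'))
for k in yel(w): print(k.mean(0).round(),len(k),ring(k,w,.026,8))
for k in blobs(hsv(w,(0,0,0),(179,255,60)),1500): print(k.mean(0).round(),rect(plane(w,k,.003,True)))
for k in yel(c): print(k.mean(0).round(),len(k),ring(k,c,.065,4))
for k in blobs(hsv(c,(60,80,30),(90,255,200)),1500): print(k.mean(0).round(),rect(plane(c,k,.085,True)))
E
```

```text
(array([0.46753279, 0.33123158, 0.30957286]), np.float64(0.002210529419946135))
[254. 358.] 217 (array([ 224.5, -213.1]), np.float64(90.8), np.float64(42.5))
[389. 373.] 585 (array([ 164., -507.]), np.float64(390.9), np.float64(0.0))
[452. 318.] 134 (array([ 283.6, -544.9]), np.float64(88.1), np.float64(17.5))
[103. 318.] 133 (array([285.7,  52.9]), np.float64(88.3), np.float64(27.0))
[314. 241.] 142 (array([ 437. , -297.3]), np.float64(69.7), np.float64(39.5))
[248. 230.] 143 (array([ 453.5, -206.9]), np.float64(69.3), np.float64(37.0))
[508. 167.] 148 (array([ 549.9, -608.3]), np.float64(100.4), np.float64(43.5))
[161. 163.] 265 (array([548. , -94.8]), np.float64(97.0), np.float64(0.0))
[286. 170.] 153 (array([ 535.6, -257.9]), np.float64(67.4), np.float64(36.0))
[185. 134.] 124 (array([ 586. , -128.2]), np.float64(42.1), np.float64(39.0))
[140. 130.] 157 (array([594.7, -60. ]), np.float64(66.1), np.float64(41.0))
[330. 104.] 151 (array([ 622.3, -315.2]), np.float64(67.5), np.float64(3.0000000000000004))
[258. 102.] 156 (array([ 623.4, -222.8]), np.float64(67.2), np.float64(13.0))
[319.  25.] 168 (array([ 727.5, -301. ]), np.float64(56.9), np.float64(43.5))
[292. 345.] [  66.6 -262.7 1950.3  688.4   89.4]
[114. 202.] [488.6   5.8 104.9 106.5   1. ]
[ 40. 187.] [5.008e+02 1.564e+02 2.578e+02 6.960e+01 3.000e-01]
[268. 186.] 191 (array([467.2, 342.6]), np.float64(63.4), np.float64(76.5))
[397. 146.] [513.3 185.7 216.7 145.2   2.7]
```

View pics/w2.png

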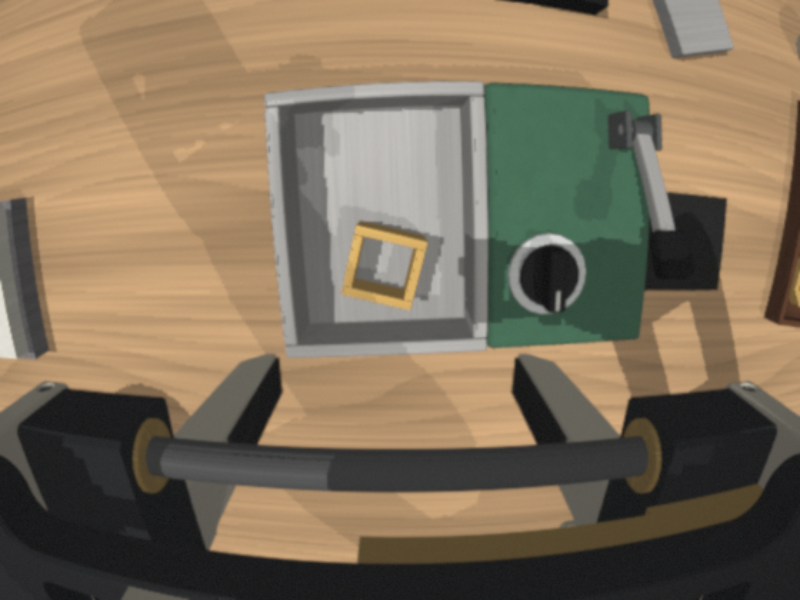

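The wrist view shows the cuff at (385,265), with the far trough corners at (265,95) and (484,83) and the near ones at (287,355) and (486,349). The knob is at (548,275), the lever hinge near (635,130) and the pad near (675,245).

Run:
```python
from h import *
c=pickle.load(open('w2.pkl','rb'))
px=np.array([(265,95),(484,83),(647,94),(287,355),(486,349),(640,338)])*.7
W=plane(c,px,.085,True)*1000; print(W.round(1))
M=np.array([(112,162),(112,-12+12),(112,-162),(-112,162),(-112,0),(-112,-162)],float)
idx=[0,2,3,5]
A,B=M[idx],W[idx]; a,b=A-A.mean(0),B-B.mean(0)
th=np.arctan2((a[:,0]*b[:,1]-a[:,1]*b[:,0]).sum(),(a*b).sum()); R=np.array([[np.cos(th),-np.sin(th)],[np.sin(th),np.cos(th)]])
t=B.mean(0)-R@A.mean(0); print("yaw",np.degrees(th),"t",t,"res",(A@R.T+t-B).round(1).tolist())
for n,p in(("floor",(0,75)),("knob",(-45,-62)),("lev y",(0,-134))): print(n,R@p+t)
print("knob seen",plane(c,np.array([(548,275)])*.7,.097,True)*1000)
print("cuff in pol",R.T@(np.array([467.2,342.6])-t))
K=[k for k in yel(c)][0]; print(cv2.boundingRect(K.astype(np.int32)))
cr=cv2.resize(c["frame"][140:235,220:320,::-1],None,fx=6,fy=6,interpolation=cv2.INTER_CUBIC); cv2.imwrite('pics/cuff.png',cr)
```

```text
[[611.5 436.1]
 [619.  263.7]
 [626.1 118.4]
 [393.1 426.6]
 [399.2 255. ]
 [406.8 105.9]]
yaw 2.644227289410038 t [509.34999721 271.77230509] res [[2.3, 2.7], [2.6, -3.3], [-3.1, 1.8], [-1.8, -1.1]]
floor [505.88994033 346.69244928]
knob [467.25822438 207.76228509]
lev y [515.5319655  137.91498079]
knob seen [[467.348015   209.42320383]]
cuff in pol [-38.83754688  72.69683338]
(239, 156, 60, 61)
```

View pics/cuff.png

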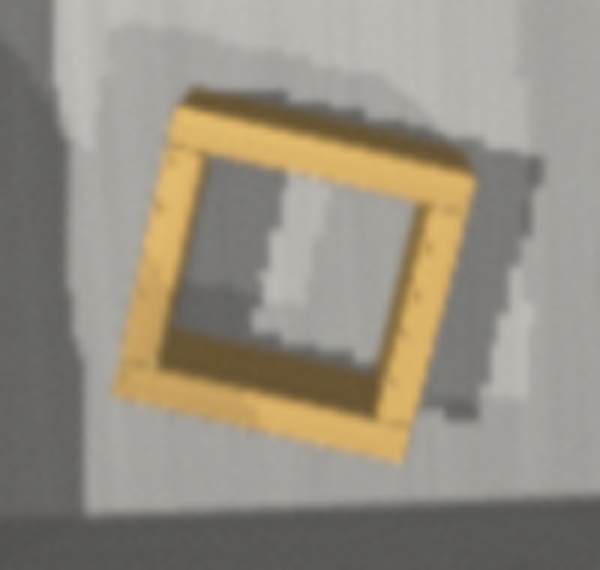

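Run:
```python
from h import *
c=pickle.load(open('w2.pkl','rb'))
px=np.array([(172,108),(476,178),(402,462),(115,392)])/6+[220,140]
P=plane(c,px,.065,True)*1000; ce=P.mean(0)
print(P.round(1),ce,[np.linalg.norm(P[i]-P[i-1]).round(1) for i in range(4)])
n=(P[0]+P[1]-P[2]-P[3]); n/=np.linalg.norm(n); e=(P[0]+P[3]-P[1]-P[2]); e/=np.linalg.norm(e)
a=np.arctan2(n[1],n[0]); b=np.arctan2(e[1],e[0])-np.pi/2; print(np.degrees([a,b])); a=(a+b)/2
g=ce+27*np.array([np.cos(a),np.sin(a)]); print("grasp",g,"phi",a+np.pi/2, cur()[2]["q"])
g/=1000; plan((g[0],g[1],.25,a+np.pi/2),(g[0],g[1],.13,a+np.pi/2))
```

```text
[[501.4 366.2]
 [487.3 305.7]
 [428.  320. ]
 [443.  379.1]] [464.90717363 342.77639346] [np.float64(59.8), np.float64(62.1), np.float64(60.9), np.float64(60.9)]
[-12.98492433 -13.64463856]
grasp [491.18139989 336.558272  ] phi 1.3384095514277603 [ 5.23831185e-01  3.92033024e-02  1.46516024e+00 -1.08531176e-04
  1.63886260e+00  2.09384399e+00]
at [0.4681 0.3295 0.3097] phi 0.001
[0.3, -0.1, 0.7] -0.17
[0.3, 0.0, 0.8] -0.17
[0.3, 0.0, 0.7] -0.17
[0.3, 0.1, 0.8] -0.17
[0.3, 0.1, 0.7] -0.16
[0.3, 0.1, 0.8] -0.17
[0.2, 0.2, 0.7] -0.16
[0.2, 0.2, 0.8] -0.17
-- [0.4911 0.337  0.2497] 1.341
[0.0, 0.0, 4.0] 0.0
[0.0, 0.0, 4.0] 0.0
[0.0, 0.0, 4.0] 0.0
-- [0.4911 0.337  0.1297] 1.341
```

Request:
apply_moves:
  delta_pos:
    - [0.3,-0.1,0.7]
    - [0.3,0,0.8]
    - [0.3,0,0.7]
    - [0.3,0.1,0.8]
    - [0.3,0.1,0.7]
    - [0.3,0.1,0.8]
    - [0.2,0.2,0.7]
    - [0.2,0.2,0.8]
  twist: [-0.17,-0.17,-0.17,-0.17,-0.16,-0.17,-0.16,-0.17]
  gripper: 3.0

```text
t: 3.7
tool_pos: [0.4925, 0.3342, 0.2503]
orientation: [2.46, 1.953, -0.001]
force: [0.4, 0.0, 0.8]
opening: 0.0296
gripper_force: 0.0
```

Request:
apply_moves:
  delta_pos:
    - [0,0,4]
    - [0,0,4]
    - [0,0,3.5]
    - [0,0,0]
    - [0,0,0]
  twist: [0,0,0,0,0]

```text
t: 4.32
tool_pos: [0.4929, 0.3353, 0.1373]
orientation: [2.465, 1.947, 0.002]
force: [1.1, -0.1, 0.6]
opening: 0.0297
gripper_force: 0.0
```

Run:
```python
from h import *
c=robot.read_camera("wrist"); pickle.dump(c,open('w3.pkl','wb'))
cv2.imwrite('pics/w3.png',cv2.resize(c["frame"][:,:,::-1],(800,600)))
plan((.4912,.3366,.056,1.338))
```

```text
at [0.4933 0.3358 0.138 ] phi 1.337
[0.0, -0.1, 4.1] -0.0
[0.0, -0.1, 4.1] -0.0
-- [0.4913 0.3363 0.056 ] 1.337
```

View pics/w3.png

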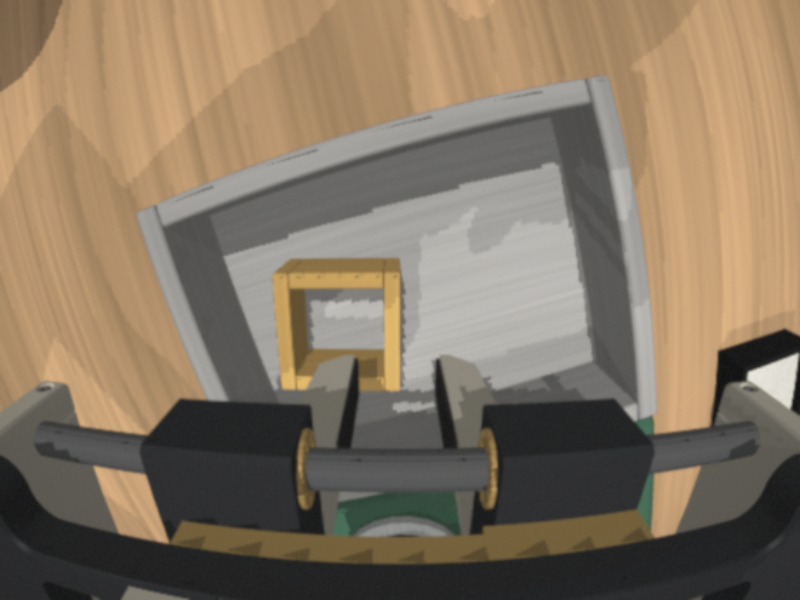

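The view shows the cuff's +x wall at column ~392, between the fingers at 355 and 440 and parallel to the pads. I'll descend and grip.

Request:
apply_moves:
  delta_pos:
    - [0,-0.1,4.1]
    - [0,-0.1,4.1]
    - [0,0,0]
  twist: [0,0,0]

```text
t: 4.75
tool_pos: [0.4897, 0.3359, 0.0534]
orientation: [-2.465, -1.948, 0.002]
force: [0.0, 0.6, 1.0]
opening: 0.03
gripper_force: 0.0
```

Request:
apply_moves:
  delta_pos:
    - [0,0,0]
    - [0,0,0]
    - [0,0,0]
    - [0,0,0]
    - [0,0,-4]
    - [0,0,-5]
    - [0,0,-5]
    - [0,0,-5]
  twist: [0,0,0,0,0,0,0,0]
  gripper: 0.3
  squeeze: 40

```text
t: 5.75
tool_pos: [0.4896, 0.336, 0.2454]
orientation: [2.465, 1.948, -0.0]
force: [0.5, 0.4, -1.2]
opening: 0.0076
gripper_force: 40.0
```

Run:
```python
from h import *
plan((.515,.006,.25,1.571),(.515,.006,.034,1.571))
```

```text
at [0.4896 0.336  0.2454] phi 1.338
[-4.5, 1.4, -0.1] -0.03
[-4.5, 1.3, -0.1] -0.03
[-4.6, 1.2, -0.1] -0.03
[-4.6, 1.0, 0.0] -0.04
[-4.7, 0.9, -0.1] -0.03
[-4.7, 0.7, 0.0] -0.04
[-4.7, 0.5, -0.1] -0.03
-- [0.5149 0.0057 0.2504] 1.568
[0.0, 0.0, 5.4] -0.0
[0.0, 0.0, 5.4] -0.0
[0.0, 0.0, 5.4] -0.0
[0.0, 0.0, 5.4] -0.0
-- [0.5149 0.0057 0.0344] 1.568
```

Request:
apply_moves:
  delta_pos:
    - [-4.5,1.4,-0.1]
    - [-4.5,1.3,-0.1]
    - [-4.6,1.2,-0.1]
    - [-4.6,1.0,0]
    - [-4.7,0.9,-0.1]
    - [-4.7,0.7,0]
    - [-4.7,0.5,-0.1]
    - [0,0,0]
  twist: [-0.03,-0.03,-0.03,-0.04,-0.03,-0.04,-0.03,0]

```text
t: 6.75
tool_pos: [0.5152, 0.003, 0.2489]
orientation: [2.229, 2.213, -0.001]
force: [-0.2, 0.0, -2.0]
opening: 0.0078
gripper_force: 40.0
```

Request:
apply_moves:
  delta_pos:
    - [0,0,5]
    - [0,0,5]
    - [0,0,5]
    - [0,0,0]
    - [0,0,0]
  twist: [0,0,0,0,0]

```text
t: 7.38
tool_pos: [0.5163, 0.0064, 0.1006]
orientation: [2.223, 2.218, 0.002]
force: [0.5, 0.8, -0.6]
opening: 0.0079
gripper_force: 40.0
```

Run:
```python
from h import *
c=robot.read_camera("wrist"); pickle.dump(c,open('w4.pkl','wb'))
cv2.imwrite('pics/w4.png',cv2.resize(c["frame"][:,:,::-1],(800,600)))
plan((.515,.006,.033,1.571)); print(cur()[2]["opening"])
```

```text
at [0.5171 0.0062 0.1015] phi 1.568
[0.0, -0.1, 3.4] -0.0
[0.0, -0.1, 3.5] -0.0
-- [0.5151 0.0062 0.0325] 1.568
0.007810972560807323
```

View pics/w4.png

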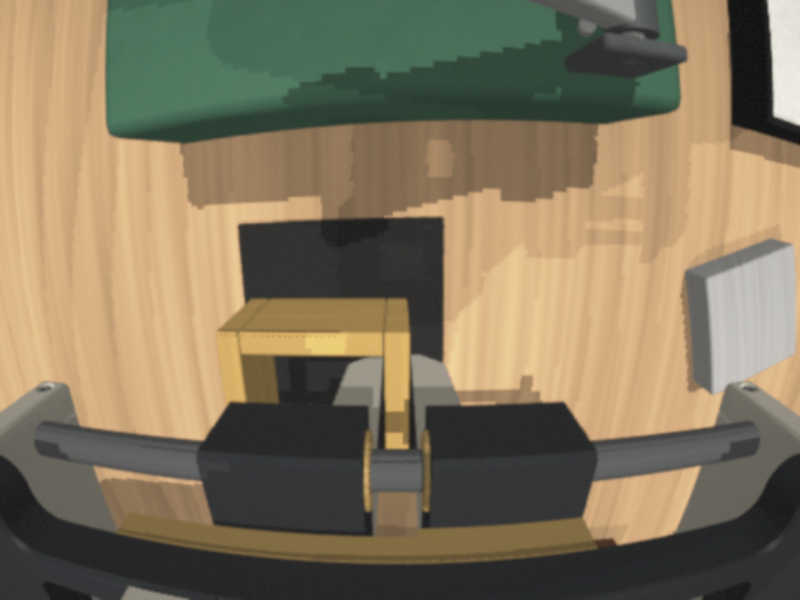

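The cuff is held upright at (315,380), above the mat at (340,280). I'll lower and release it.

Request:
apply_moves:
  delta_pos:
    - [0,-0.1,3]
    - [0,-0.1,3]
    - [0,0,0.6]
    - [0,0,0.2]
    - [0,0,0]
  twist: [0,0,0,0,0]

```text
t: 8.05
tool_pos: [0.5151, 0.0059, 0.0335]
orientation: [2.223, 2.217, 0.003]
force: [-1.8, 0.7, 3.3]
opening: 0.0079
gripper_force: 40.0
```

Request:
apply_moves:
  delta_pos:
    - [0,0,0]
    - [0,0,0]
    - [0,0,0]
    - [0,0,-4]
    - [0,0,-5]
    - [0,0,-5]
    - [0,0,-5]
  twist: [0,0,0,0,0,0,0]
  gripper: 2.5

```text
t: 8.93
tool_pos: [0.513, 0.006, 0.2223]
orientation: [2.225, 2.218, 0.0]
force: [0.2, -0.8, 0.2]
opening: 0.0252
gripper_force: 0.0
```

Run:
```python
from h import *
plan((.52,-.26,.30,1.571))
```

```text
at [0.513  0.006  0.2223] phi 1.568
[-4.4, 0.1, -1.3] -0.0
[-4.4, 0.1, -1.3] -0.0
[-4.4, 0.1, -1.3] -0.0
[-4.5, 0.2, -1.3] -0.0
[-4.4, 0.1, -1.3] -0.0
[-4.5, 0.2, -1.3] -0.0
-- [ 0.5202 -0.2601  0.3003] 1.568
```

Request:
apply_moves:
  delta_pos:
    - [-5.0,0.1,-1.3]
    - [-5.0,0.1,-1.3]
    - [-5.0,0.1,-1.3]
    - [-5.0,0.1,-1.3]
    - [-5.0,0.1,-1.3]
    - [-5.0,0.1,-1.3]
    - [-2.5,0,0]
    - [0,0,0]
  twist: [0,0,0,0,0,0,0,0]

```text
t: 9.93
tool_pos: [0.5178, -0.3202, 0.2976]
orientation: [-2.226, -2.215, 0.0]
force: [0.2, 0.7, -0.3]
opening: 0.0247
gripper_force: 0.0
```

```bash
cat >> h.py <<'E'
def look(n,z=.026,save=True):
    c=robot.read_camera("wrist"); pickle.dump(c,open(n+'.pkl','wb')); cv2.imwrite(f'pics/{n}.png',cv2.resize(c["frame"][:,:,::-1],(800,600)))
    out=[]
    for k in yel(c):
        ce,w,ph=ring(k,c,z,8)
        if 62<w<73: print("px",(k.mean(0)/.7).round(),"c",ce,w,"ph",ph); out.append((ce,w,ph))
    return out
E
python3 - <<'E'
from h import *
print(cur()[:2]); look('b1')
E
```

```text
(array([ 0.51777434, -0.32020024,  0.29763011]), np.float64(1.5655326676743815))
px [508. 253.] c [ 621.5 -314.8] 68.8 ph 3.5
px [306. 236.] c [ 435.6 -297.7] 68.3 ph 40.5
px [616. 241.] c [ 730.8 -301.3] 66.0 ph 43.0
px [105. 195.] c [ 224.  -248.6] 63.0 ph 1.5000000000000002
px [415. 191.] c [ 535.1 -257.9] 66.9 ph 35.5
px [512. 155.] c [ 622.5 -223.3] 68.4 ph 13.5
px [321. 136.] c [ 452.2 -206.9] 67.7 ph 37.0
```

View pics/b1.png

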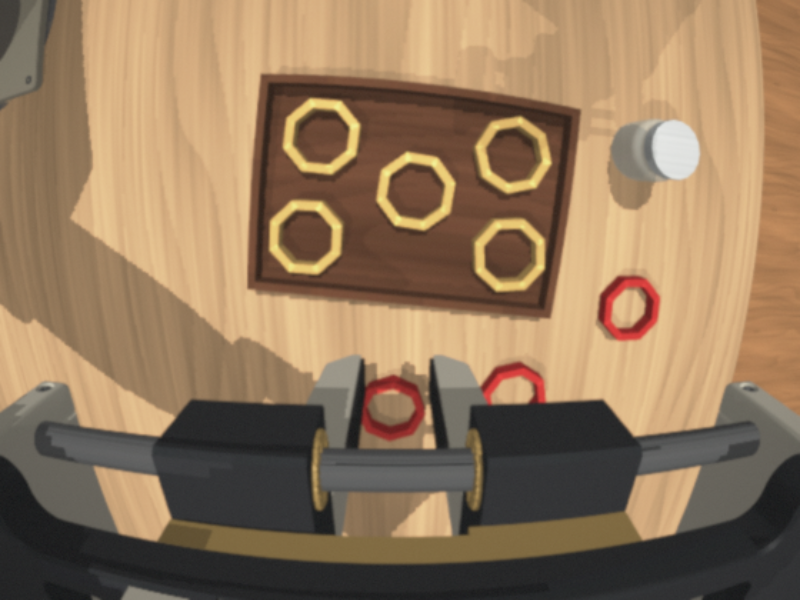

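The view shows the bangles at (321,136), (306,236), (415,191), (512,155) and (508,253), agreeing with the earlier view within 2 mm. The red rings at (629,308), (513,395) and (392,408) lie outside the bin. I'll pick (306,236) first.

```bash
cat >> h.py <<'E'
def wall(ce,deg): a=np.radians(deg); return np.array(ce)/1000+.029*np.array([np.cos(a),np.sin(a)])
E
python3 - <<'E'
from h import *
g=wall((436,-297.5),-5); print(g); plan((*g,.10,np.radians(85)))
E
```

```text
[ 0.46488965 -0.30002752]
at [ 0.518  -0.3189  0.2976] phi 1.567
[0.5, -1.3, 4.9] 0.02
[0.4, -1.3, 5.0] 0.02
[0.4, -1.4, 4.9] 0.02
[0.4, -1.4, 5.0] 0.02
-- [ 0.4646 -0.3     0.0996] 1.487
```

Request:
apply_moves:
  delta_pos:
    - [0.5,-1.3,4.9]
    - [0.4,-1.3,5.0]
    - [0.4,-1.4,4.9]
    - [0.4,-1.4,5.0]
    - [0,0,0]
    - [0,0,0]
  twist: [0.02,0.02,0.02,0.02,0,0]
  gripper: 2.6

```text
t: 10.72
tool_pos: [0.4663, -0.3002, 0.1028]
orientation: [2.308, 2.127, 0.001]
force: [-0.2, -1.0, 1.3]
opening: 0.0261
gripper_force: 0.0
```

Run:
```python
from h import *
look('b2'); plan((.4649,-.3,.037,1.484))
```

```text
px [334. 323.] c [ 435.1 -296.6] 68.1 ph 40.0
px [525. 236.] c [ 534.1 -257.6] 67.5 ph 35.5
px [670. 167.] c [ 619.7 -223.2] 71.6 ph 13.0
px [347. 144.] c [ 451.6 -206.7] 66.6 ph 37.0
at [ 0.467  -0.301   0.1038] phi 1.489
[0.0, -0.1, 3.3] 0.0
[0.1, -0.1, 3.4] 0.0
-- [ 0.4651 -0.2999  0.0368] 1.489
```

View pics/b2.png

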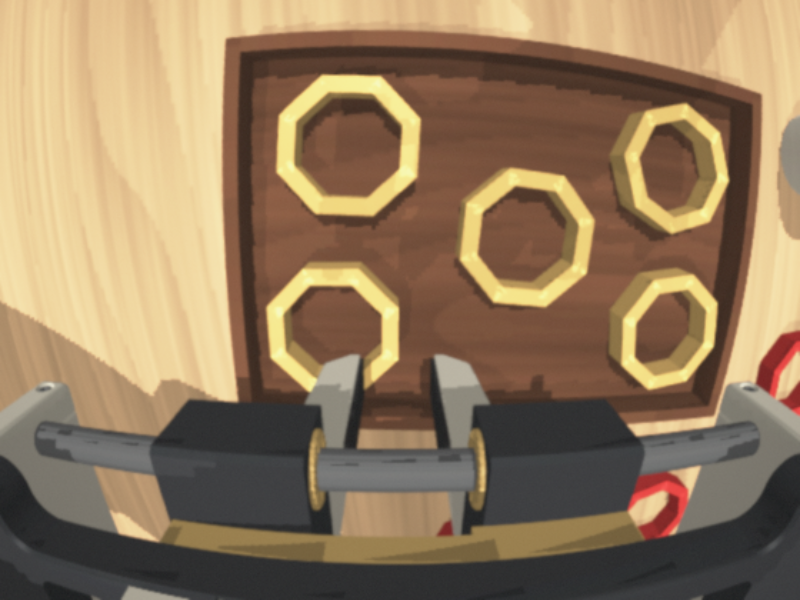

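Brass bangle at (334,323): its right wall, column ~391, lies between the fingers at 358 and 435. I'll go down and grip.

Request:
apply_moves:
  delta_pos:
    - [0,-0.1,3.3]
    - [0.1,-0.1,3.4]
    - [0,0,0]
  twist: [0,0,0]

```text
t: 11.15
tool_pos: [0.4646, -0.3, 0.0352]
orientation: [2.309, 2.126, 0.001]
force: [0.3, -0.3, -0.4]
opening: 0.0261
gripper_force: 0.0
```

Request:
apply_moves:
  delta_pos:
    - [0,0,0]
    - [0,0,0]
    - [0,0,0]
    - [0,0,0]
    - [0,0,-5]
    - [0,0,-5.5]
    - [0,0,-5.5]
    - [0,0,-5.5]
  twist: [0,0,0,0,0,0,0,0]
  gripper: 0.3

```text
t: 12.15
tool_pos: [0.4626, -0.2988, 0.2506]
orientation: [-2.312, -2.127, -0.0]
force: [0.4, 0.0, -1.9]
opening: 0.0076
gripper_force: 40.0
```

Run:
```python
from h import *
plan((.4691,.384,.255,1.617),(.4691,.384,.11,1.617))
```

```text
at [ 0.4626 -0.2988  0.2506] phi 1.488
[5.2, -0.4, 0.0] -0.01
[5.2, -0.3, 0.0] -0.01
[5.3, -0.3, 0.0] -0.01
[5.3, -0.2, 0.0] -0.01
[5.2, -0.2, 0.0] -0.01
[5.3, -0.1, -0.1] -0.01
[5.2, -0.1, 0.0] -0.01
[5.3, 0.0, -0.1] -0.01
[5.2, 0.0, 0.0] -0.01
[5.3, 0.1, -0.1] -0.01
[5.2, 0.1, 0.0] -0.01
[5.3, 0.2, -0.1] -0.01
[5.2, 0.3, 0.0] -0.01
-- [0.4693 0.3837 0.2546] 1.618
[0.0, 0.0, 4.8] 0.0
[0.0, 0.0, 4.8] 0.0
[0.0, 0.0, 4.9] 0.0
-- [0.4693 0.3837 0.1096] 1.618
```

Request:
apply_moves:
  delta_pos:
    - [5.2,-0.4,0]
    - [5.2,-0.3,0]
    - [5.3,-0.3,0]
    - [5.3,-0.2,0]
    - [5.2,-0.2,0]
    - [5.3,-0.1,-0.1]
    - [5.2,-0.1,0]
    - [5.3,0,-0.1]
  twist: [-0.01,-0.01,-0.01,-0.01,-0.01,-0.01,-0.01,-0.01]

```text
t: 13.15
tool_pos: [0.4666, 0.1229, 0.2509]
orientation: [2.224, 2.218, 0.0]
force: [0.4, -0.1, -0.8]
opening: 0.0077
gripper_force: 40.0
```

Request:
apply_moves:
  delta_pos:
    - [5.2,0,0]
    - [5.3,0.1,-0.1]
    - [5.2,0.1,0]
    - [5.3,0.2,-0.1]
    - [5.2,0.3,0]
    - [0,0,4.8]
    - [0,0,4.8]
    - [0,0,2.0]
  twist: [-0.01,-0.01,-0.01,-0.01,-0.01,0,0,0]

```text
t: 14.15
tool_pos: [0.4676, 0.3822, 0.133]
orientation: [-2.167, -2.273, 0.009]
force: [0.2, 0.0, -1.2]
opening: 0.0075
gripper_force: 40.0
```

Request:
apply_moves:
  delta_pos:
    - [0,0,0]
    - [0,0,0]
  twist: [0,0]

```text
t: 14.4
tool_pos: [0.4709, 0.3841, 0.1392]
orientation: [2.169, 2.272, 0.005]
force: [0.5, 0.4, -0.8]
opening: 0.0078
gripper_force: 40.0
```

Run:
```python
from h import *
look('p1'); plan((.4691,.384,.055,1.617)); print(cur()[2]["opening"])
```

```text
at [0.4711 0.3842 0.1395] phi 1.617
[0.0, -0.1, 4.2] 0.0
[0.0, -0.1, 4.3] 0.0
-- [0.4691 0.3841 0.0545] 1.617
0.007561189979461606
```

View pics/p1.png

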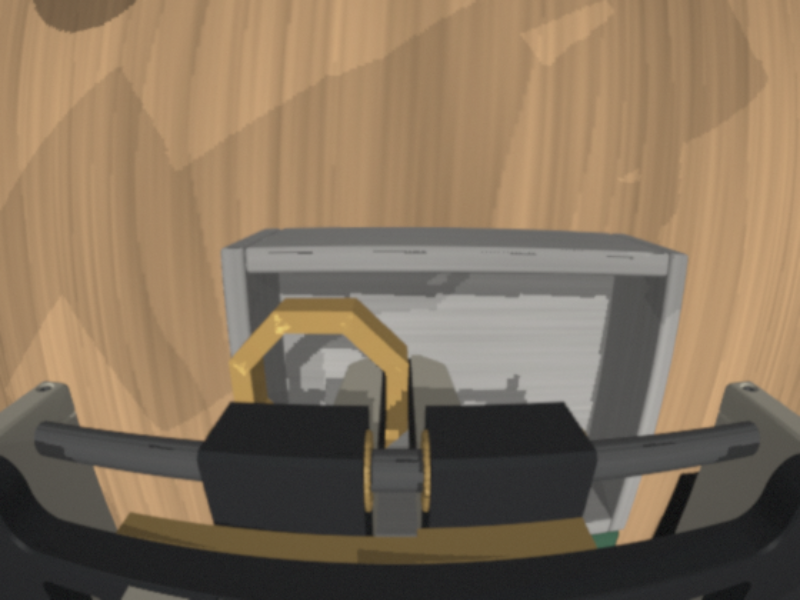

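The bangle is held at (315,370), over the trough. The trough's inner far corners are at (248,272) and (668,274), which I'll check against the fitted pose.

Run:
```python
from h import *
c=pickle.load(open('p1.pkl','rb'))
print(plane(c,np.array([(248,272),(668,274)])*.7,.085,True)*1000)
a=np.radians(2.64);R=np.array([[np.cos(a),-np.sin(a)],[np.sin(a),np.cos(a)]])
print([R@p+[505.9,346.7] for p in((-100,75),(100,75))])
```

```text
[[404.03019913 417.40114088]
 [602.09259789 426.67067317]]
[array([402.55160505, 417.01436027]), array([602.33933645, 426.22643828])]
```

Those match within 1.5 mm. I'll lower and release.

Request:
apply_moves:
  delta_pos:
    - [0,-0.1,4.0]
    - [0,0,4.2]
    - [0,0,0.2]
    - [0,0,0]
  twist: [0,0,0,0]

```text
t: 14.95
tool_pos: [0.4695, 0.3839, 0.0545]
orientation: [2.169, 2.273, 0.003]
force: [0.8, -0.4, -1.1]
opening: 0.0075
gripper_force: 40.0
```

Request:
apply_moves:
  delta_pos:
    - [0,0,0]
    - [0,0,0]
    - [0,0,0]
    - [0,0,-5]
    - [0,0,-5]
    - [0,0,-5]
    - [0,0,-5]
  twist: [0,0,0,0,0,0,0]
  gripper: 2.0

```text
t: 15.82
tool_pos: [0.4684, 0.3832, 0.2545]
orientation: [2.169, 2.273, 0.0]
force: [1.0, 0.8, -0.6]
opening: 0.02
gripper_force: 0.0
```

Run:
```python
from h import *
look('p2',.043); g=wall((452.2,-206.8),-8); print(g); plan((.475,-.18,.27,np.radians(82)),(*g,.11,np.radians(82)))
```

```text
px [362. 274.] c [441.8 381.6] 65.3 ph 2.0
[ 0.48091777 -0.21083602]
at [0.4707 0.3849 0.2632] phi 1.618
[-5.1, -0.2, -0.1] 0.02
[-5.1, -0.1, -0.1] 0.02
[-5.1, 0.0, -0.1] 0.02
[-5.1, 0.1, 0.0] 0.02
[-5.2, 0.2, -0.1] 0.02
[-5.1, 0.3, 0.0] 0.01
[-5.1, 0.4, -0.1] 0.02
[-5.1, 0.5, 0.0] 0.01
[-5.2, 0.5, -0.1] 0.02
[-5.1, 0.6, 0.0] 0.01
[-5.1, 0.7, -0.1] 0.02
-- [ 0.4754 -0.1798  0.2702] 1.428
[-1.0, 0.3, 5.3] -0.0
[-1.0, 0.3, 5.4] -0.0
[-1.0, 0.4, 5.3] -0.0
-- [ 0.4811 -0.2109  0.1102] 1.428
```

Request:
apply_moves:
  delta_pos:
    - [-5.1,-0.2,-0.1]
    - [-5.1,-0.1,-0.1]
    - [-5.1,0,-0.1]
    - [-5.1,0.1,0]
    - [-5.2,0.2,-0.1]
    - [-5.1,0.3,0]
    - [-5.1,0.4,-0.1]
    - [-5.1,0.5,0]
  twist: [0.02,0.02,0.02,0.02,0.02,0.01,0.02,0.01]
  gripper: 2.6

```text
t: 16.88
tool_pos: [0.472, -0.0278, 0.2579]
orientation: [2.322, 2.115, 0.001]
force: [0.8, -0.6, -0.4]
opening: 0.0263
gripper_force: 0.0
```

Request:
apply_moves:
  delta_pos:
    - [-5.2,0.5,-0.1]
    - [-5.1,0.6,0]
    - [-5.1,0.7,-0.1]
    - [-1.0,0.3,5.3]
    - [-1.0,0.3,5.4]
    - [-1.0,0.4,5.3]
    - [0,0,0]
    - [0,0,0]
  twist: [0.02,0.01,0.02,0,0,0,0,0]

```text
t: 17.88
tool_pos: [0.4797, -0.2126, 0.1013]
orientation: [2.373, 2.056, 0.001]
force: [-0.4, 0.1, 1.2]
opening: 0.0261
gripper_force: 0.0
```

Run:
```python
from h import *
for ce,w,ph in look('b3'):
    if np.linalg.norm(ce-[452,-207])<45:
        d=ph-45 if ph>22.5 else ph
        plan((*wall(ce,d),.037,np.radians(90+d)))
```

```text
px [341. 320.] c [ 452.3 -205.3] 67.8 ph 37.0
px [649. 307.] c [ 619.8 -220.8] 72.0 ph 13.0
at [ 0.4804 -0.2129  0.1024] phi 1.428
[0.2, 0.0, 3.3] -0.0
[0.2, 0.0, 3.2] -0.0
-- [ 0.481  -0.209   0.0374] 1.428
```

Request:
apply_moves:
  delta_pos:
    - [0.2,0,3.2]
    - [0.1,0,3.2]
    - [0,0,0]
  twist: [0,0,0]

```text
t: 18.3
tool_pos: [0.4791, -0.2088, 0.0358]
orientation: [-2.373, -2.057, 0.001]
force: [0.2, 0.5, -0.5]
opening: 0.0258
gripper_force: 0.0
```

Request:
apply_moves:
  delta_pos:
    - [0,0,0]
    - [0,0,0]
    - [0,0,0]
    - [0,0,0]
    - [0,0,-5]
    - [0,0,-5.5]
    - [0,0,-5.5]
    - [0,0,-5.5]
  twist: [0,0,0,0,0,0,0,0]
  gripper: 0.3

```text
t: 19.3
tool_pos: [0.4792, -0.2094, 0.2533]
orientation: [2.374, 2.056, 0.001]
force: [1.0, -0.9, -0.6]
opening: 0.0074
gripper_force: 40.0
```

Run:
```python
from h import *
plan((.4727,.306,.255,1.617),(.4727,.306,.14,1.617))
```

```text
at [ 0.4792 -0.2094  0.2533] phi 1.428
[5.1, -0.8, 0.0] -0.02
[5.1, -0.7, 0.0] -0.02
[5.1, -0.6, 0.0] -0.02
[5.1, -0.5, 0.0] -0.02
[5.1, -0.4, 0.0] -0.02
[5.2, -0.3, 0.0] -0.02
[5.2, -0.2, 0.0] -0.02
[5.1, -0.1, -0.1] -0.02
[5.2, 0.1, 0.0] -0.01
[5.1, 0.1, -0.1] -0.02
-- [0.4729 0.3056 0.2553] 1.618
[0.0, 0.0, 3.8] 0.0
[0.0, 0.0, 3.9] 0.0
[0.0, 0.0, 3.8] 0.0
-- [0.4729 0.3056 0.1403] 1.618
```

Request:
apply_moves:
  delta_pos:
    - [5.1,-0.8,0]
    - [5.1,-0.7,0]
    - [5.1,-0.6,0]
    - [5.1,-0.5,0]
    - [5.1,-0.4,0]
    - [5.2,-0.3,0]
    - [5.2,-0.2,0]
    - [5.1,-0.1,-0.1]
  twist: [-0.02,-0.02,-0.02,-0.02,-0.02,-0.02,-0.02,-0.02]

```text
t: 20.3
tool_pos: [0.4731, 0.2043, 0.2525]
orientation: [2.201, 2.241, 0.002]
force: [1.4, -0.5, -0.2]
opening: 0.0077
gripper_force: 40.0
```

Request:
apply_moves:
  delta_pos:
    - [5.2,0.1,0]
    - [5.1,0.1,-0.1]
    - [0,0,3.8]
    - [0,0,3.8]
    - [0,0,3.8]
    - [0,0,0]
    - [0,0,0]
  twist: [-0.01,-0.02,0,0,0,0,0]

```text
t: 21.18
tool_pos: [0.4739, 0.3059, 0.1406]
orientation: [2.168, 2.272, 0.003]
force: [-0.6, -0.5, -0.2]
opening: 0.0078
gripper_force: 40.0
```

Run:
```python
from h import *
look('p3',.043); plan((.4727,.306,.055,1.617)); print(cur()[2]["opening"])
```

```text
px [339. 175.] c [441.3 382.1] 65.8 ph 2.0
at [0.4744 0.3062 0.1413] phi 1.618
[0.0, -0.1, 4.3] 0.0
[0.0, -0.1, 4.3] 0.0
-- [0.4724 0.3061 0.0553] 1.618
0.007677134401930138
```

Request:
apply_moves:
  delta_pos:
    - [0,-0.1,4.3]
    - [0,-0.1,4.2]
    - [0,0,0.1]
    - [0,0,0]
  twist: [0,0,0,0]

```text
t: 21.72
tool_pos: [0.4721, 0.306, 0.0545]
orientation: [2.168, 2.272, 0.003]
force: [-0.6, -0.6, -1.6]
opening: 0.0077
gripper_force: 39.9
```

Request:
apply_moves:
  delta_pos:
    - [0,0,0]
    - [0,0,0]
    - [0,0,0]
    - [0,0,-5]
    - [0,0,-5]
    - [0,0,-5]
    - [0,0,-5]
  twist: [0,0,0,0,0,0,0]
  gripper: 2.0

```text
t: 22.6
tool_pos: [0.4708, 0.3053, 0.2544]
orientation: [2.169, 2.273, 0.0]
force: [1.1, -0.2, -0.3]
opening: 0.0201
gripper_force: 0.0
```

Run:
```python
from h import *
look('p4',.043); g=wall((622,-315),183); print(g); plan((.56,-.22,.27,np.radians(93)),(*g,.11,np.radians(93)))
```

```text
px [362. 273.] c [444.2 304.9] 66.4 ph 2.0
px [362. 173.] c [441.6 381.9] 65.4 ph 2.0
[ 0.59303974 -0.31651774]
at [0.4733 0.3067 0.2628] phi 1.618
[-5.3, 0.6, -0.1] -0.0
[-5.3, 0.6, -0.1] -0.0
[-5.3, 0.6, -0.1] -0.0
[-5.3, 0.6, -0.1] -0.0
[-5.3, 0.6, -0.1] -0.0
[-5.3, 0.6, 0.0] -0.0
[-5.3, 0.6, -0.1] -0.0
[-5.3, 0.7, 0.0] -0.0
[-5.3, 0.6, -0.1] -0.0
[-5.3, 0.7, 0.0] -0.01
-- [ 0.5602 -0.2198  0.2698] 1.628
[-2.5, 0.7, 4.0] 0.0
[-2.4, 0.7, 4.0] 0.0
[-2.5, 0.7, 4.0] 0.0
[-2.4, 0.6, 4.0] 0.0
-- [ 0.5927 -0.3161  0.1098] 1.628
```

Request:
apply_moves:
  delta_pos:
    - [-5.3,0.6,-0.1]
    - [-5.3,0.6,-0.1]
    - [-5.3,0.6,-0.1]
    - [-5.3,0.6,-0.1]
    - [-5.3,0.6,-0.1]
    - [-5.3,0.6,0]
    - [-5.3,0.6,-0.1]
    - [-5.3,0.7,0]
  twist: [0,0,0,0,0,0,0,0]
  gripper: 2.6

```text
t: 23.65
tool_pos: [0.5399, -0.1175, 0.2588]
orientation: [2.168, 2.273, 0.001]
force: [0.5, -0.1, 0.9]
opening: 0.0262
gripper_force: 0.0
```

Request:
apply_moves:
  delta_pos:
    - [-5.3,0.6,-0.1]
    - [-5.3,0.7,0]
    - [-2.5,0.7,4.0]
    - [-2.4,0.7,4.0]
    - [-2.5,0.7,4.0]
    - [-2.4,0.6,4.0]
    - [0,0,0]
    - [0,0,0]
  twist: [0,-0.01,0,0,0,0,0,0]

```text
t: 24.65
tool_pos: [0.5907, -0.3172, 0.1005]
orientation: [2.157, 2.283, 0.001]
force: [0.1, 0.1, 0.6]
opening: 0.026
gripper_force: 0.0
```

Run:
```python
from h import *
for ce,w,ph in look('b4'):
    if np.linalg.norm(ce-[622,-315])<45:
        d=ph-45 if ph>22.5 else ph
        plan((*wall(ce,d+180),.037,np.radians(90+d)))
```

```text
px [751. 302.] c [ 806.4 -295.1] 70.5 ph 12.000000000000002
px [288. 208.] c [ 535.4 -257.8] 67.1 ph 35.5
px [618. 186.] c [ 697.4 -238.8] 66.5 ph 39.0
px [475. 145.] c [ 623.1 -223. ] 67.0 ph 13.0
```

Run:
```python
from h import *
c=pickle.load(open('b4.pkl','rb'))
for k in yel(c): print((k.mean(0)/.7).round(),ring(k,c,.026,8),len(k))
# bright-yellow pixels vs expected ring top outline points
m=hsv(c,(18,90,90),(34,255,255))
t=np.radians(np.arange(0,360,15)); X=np.c_[622+30*np.cos(t),-315+30*np.sin(t),26+0*t]/1000
uv=proj(c,X,True).round().astype(int); print([(int(d),bool(m[v,u]),(int(u/.7),int(v/.7))) for d,(u,v) in zip(np.degrees(t),uv)])
```

```text
[406. 541.] (array([ 611. , -463.2]), np.float64(222.4), np.float64(3.5)) 707
[478. 469.] (array([ 642., -399.]), np.float64(39.0), np.float64(9.0)) 123
[314. 469.] (array([ 549.9, -404.3]), np.float64(39.6), np.float64(43.5)) 125
[397. 388.] (array([ 592.9, -346.1]), np.float64(33.3), np.float64(3.5)) 140
[397. 316.] (array([ 591.2, -311.8]), np.float64(59.0), np.float64(3.0000000000000004)) 293
[781. 304.] (array([ 833.9, -286.3]), np.float64(85.4), np.float64(16.5)) 555
[751. 302.] (array([ 806.4, -295.1]), np.float64(70.5), np.float64(12.000000000000002)) 291
[288. 208.] (array([ 535.4, -257.8]), np.float64(67.1), np.float64(35.5)) 285
[618. 186.] (array([ 697.4, -238.8]), np.float64(66.5), np.float64(39.0)) 535
[475. 145.] (array([ 623.1, -223. ]), np.float64(67.0), np.float64(13.0)) 290
[762.  79.] (array([ 793.8, -154.2]), np.float64(33.3), np.float64(44.5)) 185
[678.  61.] (array([ 730.2, -164.5]), np.float64(56.1), np.float64(39.5)) 354
[479.  19.] (array([ 624.7, -160.1]), np.float64(52.2), np.float64(41.5)) 330
[ 29. 131.] (array([ 366.8, -208.9]), np.float64(135.4), np.float64(29.000000000000004)) 1152
[(0, False, (517, 335)), (14, False, (517, 321)), (29, False, (512, 307)), (45, False, (505, 294)), (59, False, (494, 284)), (75, False, (480, 277)), (90, False, (464, 274)), (105, False, (448, 275)), (119, False, (432, 280)), (135, True, (418, 290)), (150, False, (408, 301)), (165, False, (401, 315)), (180, False, (398, 330)), (195, False, (400, 345)), (210, False, (404, 358)), (225, False, (412, 370)), (239, True, (424, 380)), (255, False, (438, 385)), (270, False, (452, 387)), (285, False, (467, 385)), (300, False, (481, 381)), (315, False, (494, 374)), (330, False, (505, 362)), (345, False, (512, 350))]
```

The bangle expected at (622,-315) has been knocked aside; a ring now shows at about (397,316). I'll back off and look again.

Request:
apply_moves:
  delta_pos:
    - [-1.5,0,-4]
    - [-1.5,0,-4]
    - [-1,0,-4]
    - [0,0,0]
    - [0,0,0]
  twist: [0,0,0,0,0]

```text
t: 25.32
tool_pos: [0.5932, -0.3568, 0.2212]
orientation: [2.155, 2.283, 0.001]
force: [-0.2, 0.7, 0.5]
opening: 0.0259
gripper_force: 0.0
```

Run:
```python
from h import *
print(cur()[:2]); look('b5')
```

```text
(array([ 0.59317431, -0.35682716,  0.22119862]), np.float64(1.6284159276332504))
px [395. 235.] c [ 591.8 -324.3] 66.9 ph 5.5
px [577. 229.] c [ 732.4 -306.5] 65.0 ph 44.5
px [323. 141.] c [ 535.4 -257.9] 67.2 ph 35.0
px [447. 101.] c [ 623.2 -223.1] 67.8 ph 13.0
```

View pics/b5.png

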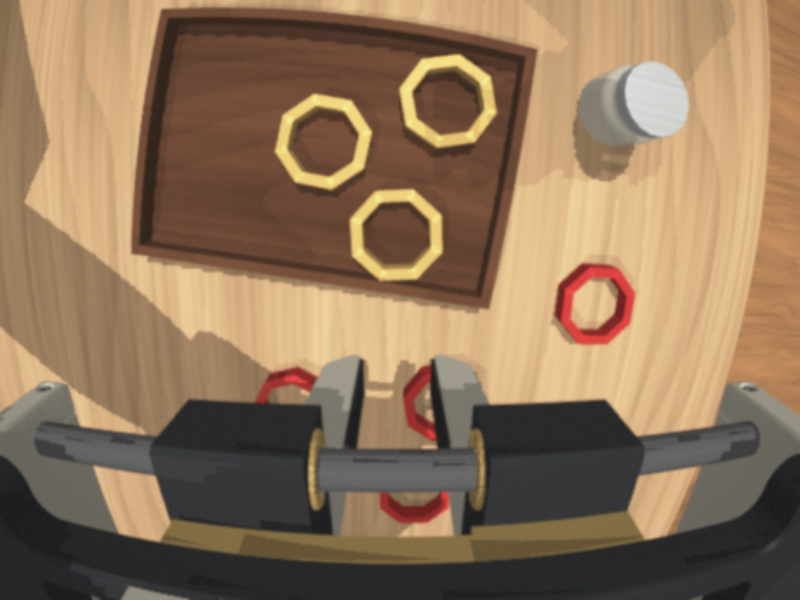

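The three brass bangles left in the bin are at (323,141), (447,101) and the knocked one at (395,235); the red rings are outside. I'll grip the knocked one by its -x wall.

Run:
```python
from h import *
g=wall((591.8,-324.3),185.5); plan((*g,.11,np.radians(95.5)),(*g,.037,np.radians(95.5)))
```

```text
at [ 0.5926 -0.3564  0.2197] phi 1.629
[1.0, -0.9, 3.7] -0.01
[1.1, -0.9, 3.6] -0.01
[1.0, -1.0, 3.7] -0.02
-- [ 0.5626 -0.3274  0.1097] 1.669
[0.0, 0.0, 3.6] 0.0
[0.0, 0.0, 3.7] 0.0
-- [ 0.5626 -0.3274  0.0367] 1.669
```

Request:
apply_moves:
  delta_pos:
    - [1.0,-0.9,3.7]
    - [1.1,-0.9,3.6]
    - [1.0,-1.0,3.7]
    - [0,0,0]
    - [0,0,0]
  twist: [-0.01,-0.01,-0.02,0,0]

```text
t: 26.0
tool_pos: [0.5633, -0.3284, 0.1107]
orientation: [2.111, 2.326, 0.0]
force: [-0.2, -0.1, 0.7]
opening: 0.0258
gripper_force: 0.0
```

Run:
```python
from h import *
c=robot.read_camera("wrist"); 
for k in yel(c): print((k.mean(0)/.7).round(),ring(k,c,.026,8))
g=wall((591.8,-324.3),185.5); plan((*g,.037,np.radians(95.5)))
```

```text
[402. 541.] (array([ 589.9, -484.6]), np.float64(233.8), np.float64(5.5))
[478. 469.] (array([ 621. , -416.7]), np.float64(41.4), np.float64(10.0))
[314. 469.] (array([ 524.7, -425.2]), np.float64(41.3), np.float64(0.0))
[790. 366.] (array([ 850.5, -338.1]), np.float64(36.6), np.float64(43.5))
[448. 317.] (array([ 591.2, -323.2]), np.float64(67.8), np.float64(5.5))
[352. 183.] (array([ 535. , -257.9]), np.float64(66.6), np.float64(35.5))
[662. 161.] (array([ 698.2, -230.7]), np.float64(73.9), np.float64(5.5))
[533. 136.] (array([ 622.5, -223.3]), np.float64(67.9), np.float64(13.0))
[785.  74.] (array([ 791.8, -141.7]), np.float64(43.3), np.float64(27.0))
[764.  62.] (array([ 771.2, -140.9]), np.float64(44.4), np.float64(2.0))
[642.  38.] (array([ 678.5, -159.2]), np.float64(26.4), np.float64(41.0))
[722.  70.] (array([ 732.5, -158.1]), np.float64(70.2), np.float64(42.0))
[105.  21.] (array([ 385.4, -167.1]), np.float64(23.8), np.float64(4.0))
[ 38. 127.] (array([ 334.6, -225.5]), np.float64(158.9), np.float64(6.5))
at [ 0.564  -0.329   0.1117] phi 1.668
[0.1, 0.0, 3.7] 0.0
[0.1, -0.1, 3.8] 0.0
-- [ 0.5628 -0.3271  0.0367] 1.668
```

Request:
apply_moves:
  delta_pos:
    - [0.1,0,3.7]
    - [0.1,-0.1,3.7]
    - [0,0,0]
  twist: [0,0,0]

```text
t: 26.42
tool_pos: [0.5621, -0.3269, 0.0358]
orientation: [2.111, 2.326, 0.0]
force: [0.6, -0.1, 0.1]
opening: 0.026
gripper_force: 0.0
```

Request:
apply_moves:
  delta_pos:
    - [0,0,0]
    - [0,0,0]
    - [0,0,0]
    - [0,0,0]
    - [0,0,-5]
    - [0,0,-5.5]
    - [0,0,-5.5]
    - [0,0,-5.5]
  twist: [0,0,0,0,0,0,0,0]
  gripper: 0.3

```text
t: 27.42
tool_pos: [0.561, -0.326, 0.2522]
orientation: [-2.111, -2.326, 0.0]
force: [0.1, -0.6, -0.5]
opening: 0.0077
gripper_force: 40.0
```

Run:
```python
from h import *
plan((.539,.3873,.255,1.617),(.539,.3873,.14,1.617))
```

```text
at [ 0.561  -0.326   0.2522] phi 1.668
[5.5, 0.4, 0.0] 0.0
[5.5, 0.4, 0.0] 0.0
[5.5, 0.4, 0.0] 0.0
[5.5, 0.4, 0.0] 0.01
[5.5, 0.3, 0.0] 0.0
[5.5, 0.3, 0.0] 0.01
[5.5, 0.2, 0.0] 0.0
[5.5, 0.2, 0.0] 0.01
[5.5, 0.2, -0.1] 0.0
[5.4, 0.2, 0.0] 0.01
[5.5, 0.1, -0.1] 0.0
[5.4, 0.2, 0.0] 0.01
[5.5, 0.1, -0.1] 0.0
-- [0.5395 0.3876 0.2552] 1.618
[0.0, 0.0, 3.8] 0.0
[0.0, 0.0, 3.9] 0.0
[0.0, 0.0, 3.8] 0.0
-- [0.5395 0.3876 0.1402] 1.618
```

Request:
apply_moves:
  delta_pos:
    - [5.5,0.4,0]
    - [5.5,0.4,0]
    - [5.5,0.4,0]
    - [5.5,0.4,0]
    - [5.5,0.3,0]
    - [5.5,0.3,0]
    - [5.5,0.2,0]
    - [5.5,0.2,0]
  twist: [0,0,0,0.01,0,0.01,0,0.01]

```text
t: 28.42
tool_pos: [0.5475, 0.116, 0.2506]
orientation: [-2.146, -2.294, 0.0]
force: [0.9, -0.6, 0.2]
opening: 0.0073
gripper_force: 40.0
```

Request:
apply_moves:
  delta_pos:
    - [5.5,0.2,-0.1]
    - [5.4,0.2,0]
    - [5.5,0.1,-0.1]
    - [5.4,0.2,0]
    - [5.5,0.1,-0.1]
    - [0,0,3.8]
    - [0,0,3.8]
    - [0,0,3.8]
  twist: [0,0.01,0,0.01,0,0,0,0]

```text
t: 29.42
tool_pos: [0.5394, 0.3873, 0.1381]
orientation: [-2.168, -2.273, 0.001]
force: [0.4, 0.2, -1.5]
opening: 0.008
gripper_force: 40.0
```

Request:
apply_moves:
  delta_pos:
    - [0,0,0]
    - [0,0,0]
  twist: [0,0]

```text
t: 29.68
tool_pos: [0.5405, 0.3875, 0.1412]
orientation: [2.168, 2.273, 0.002]
force: [-0.2, -0.2, -0.4]
opening: 0.0074
gripper_force: 40.0
```

Run:
```python
from h import *
look('p5',.043); plan((.539,.3873,.055,1.617)); print(cur()[2]["opening"])
```

```text
px [227. 318.] c [443.  381.2] 67.1 ph 2.5
at [0.5411 0.3879 0.1422] phi 1.618
[0.0, -0.1, 4.4] 0.0
[0.0, -0.1, 4.3] 0.0
-- [0.5391 0.3878 0.0552] 1.618
0.0076432489170394444
```

Request:
apply_moves:
  delta_pos:
    - [0,-0.1,4.3]
    - [0,0,4.2]
    - [0,0,0.1]
    - [0,0,0]
  twist: [0,0,0,0]

```text
t: 30.22
tool_pos: [0.5401, 0.3878, 0.0558]
orientation: [2.168, 2.272, 0.004]
force: [-0.0, 0.2, -0.6]
opening: 0.0077
gripper_force: 39.8
```

Request:
apply_moves:
  delta_pos:
    - [0,0,0]
    - [0,0,0]
    - [0,0,0]
    - [0,0,-5]
    - [0,0,-5]
    - [0,0,-5]
    - [0,0,-5]
  twist: [0,0,0,0,0,0,0]
  gripper: 2.0

```text
t: 31.1
tool_pos: [0.5387, 0.3871, 0.2554]
orientation: [2.169, 2.273, 0.0]
force: [0.4, -1.0, -1.1]
opening: 0.0199
gripper_force: 0.0
```

Run:
```python
from h import *
look('p6',.043); g=wall((622.8,-223.2),193); print(g); plan((.56,-.19,.27,np.radians(103)),(*g,.13,np.radians(103)))
```

```text
px [282. 361.] c [445.2 307. ] 69.3 ph 2.5
px [275. 274.] c [442.4 382. ] 66.6 ph 1.5000000000000002
px [434. 272.] c [569.3 388.7] 64.8 ph 2.5
[ 0.59454327 -0.22972358]
at [0.5411 0.3885 0.2645] phi 1.618
[-5.3, -0.1, -0.1] -0.02
[-5.3, -0.2, 0.0] -0.02
[-5.2, -0.3, -0.1] -0.02
[-5.2, -0.4, 0.0] -0.01
[-5.2, -0.4, -0.1] -0.02
[-5.2, -0.5, 0.0] -0.01
[-5.2, -0.6, -0.1] -0.02
[-5.2, -0.7, 0.0] -0.01
[-5.3, -0.8, -0.1] -0.02
[-5.2, -0.9, 0.0] -0.01
[-5.2, -0.9, -0.1] -0.02
-- [ 0.5596 -0.1898  0.2705] 1.798
[-1.6, 0.8, 4.7] 0.0
[-1.5, 0.9, 4.7] 0.0
[-1.6, 0.8, 4.6] 0.0
-- [ 0.5945 -0.23    0.1305] 1.798
```

Request:
apply_moves:
  delta_pos:
    - [-5.3,-0.1,-0.1]
    - [-5.3,-0.2,0]
    - [-5.2,-0.3,-0.1]
    - [-5.2,-0.4,0]
    - [-5.2,-0.4,-0.1]
    - [-5.2,-0.5,0]
    - [-5.2,-0.6,-0.1]
    - [-5.2,-0.7,0]
  twist: [-0.02,-0.02,-0.02,-0.01,-0.02,-0.01,-0.02,-0.01]
  gripper: 1.8

```text
t: 32.15
tool_pos: [0.5526, -0.0337, 0.2578]
orientation: [2.015, 2.409, 0.001]
force: [-0.5, 0.5, 0.2]
opening: 0.018
gripper_force: 0.0
```

Request:
apply_moves:
  delta_pos:
    - [-5.3,-0.8,-0.1]
    - [-5.2,-0.9,0]
    - [-5.2,-0.9,-0.1]
    - [-1.6,0.8,4.7]
    - [-1.5,0.9,4.7]
    - [-1.6,0.8,4.6]
    - [0,0,0]
    - [0,0,0]
  twist: [-0.02,-0.01,-0.02,0,0,0,0,0]

```text
t: 33.15
tool_pos: [0.5928, -0.2312, 0.1212]
orientation: [1.955, 2.458, 0.001]
force: [0.0, 0.5, -0.2]
opening: 0.0182
gripper_force: 0.0
```

Run:
```python
from h import *
for ce,w,ph in look('b6'):
    if np.linalg.norm(ce-[622,-223])<45:
        d=ph-45 if ph>22.5 else ph
        plan((*wall(ce,d+180),.037,np.radians(90+d)))
```

```text
px [286. 336.] c [ 535.4 -255.7] 69.0 ph 35.5
px [450. 314.] c [ 622.4 -221.5] 67.8 ph 13.0
at [ 0.5935 -0.2314  0.1224] phi 1.798
[0.2, 0.1, 4.3] 0.0
[0.1, 0.0, 4.2] 0.0
-- [ 0.5938 -0.2283  0.0374] 1.798
```

Request:
apply_moves:
  delta_pos:
    - [0.2,0.1,4.3]
    - [0,0,4.2]
    - [0,0,0]
  twist: [0,0,0]

```text
t: 33.58
tool_pos: [0.5939, -0.2291, 0.0361]
orientation: [1.953, 2.457, 0.001]
force: [-1.0, -0.6, -0.0]
opening: 0.018
gripper_force: 0.0
```

Request:
apply_moves:
  delta_pos:
    - [0,0,0]
    - [0,0,0]
    - [0,0,0]
    - [0,0,0]
    - [0,0,-5]
    - [0,0,-5.5]
    - [0,0,-5.5]
    - [0,0,-5.5]
  twist: [0,0,0,0,0,0,0,0]
  gripper: 0.3

```text
t: 34.58
tool_pos: [0.5926, -0.229, 0.2523]
orientation: [1.955, 2.458, 0.0]
force: [0.8, 0.0, -1.0]
opening: 0.0075
gripper_force: 40.0
```

Run:
```python
from h import *
plan((.5426,.3094,.255,1.617),(.5426,.3094,.14,1.617))
```

```text
at [ 0.5926 -0.229   0.2523] phi 1.798
[5.4, 0.7, 0.0] 0.02
[5.4, 0.6, 0.0] 0.02
[5.4, 0.5, 0.0] 0.02
[5.4, 0.4, 0.0] 0.02
[5.4, 0.3, 0.0] 0.02
[5.4, 0.2, -0.1] 0.02
[5.4, 0.1, 0.0] 0.02
[5.4, 0.0, -0.1] 0.01
[5.4, -0.1, 0.0] 0.02
[5.3, -0.2, -0.1] 0.01
-- [0.5424 0.309  0.2553] 1.618
[0.0, 0.0, 3.8] 0.0
[0.0, 0.0, 3.9] 0.0
[0.0, 0.0, 3.8] 0.0
-- [0.5424 0.309  0.1403] 1.618
```

Request:
apply_moves:
  delta_pos:
    - [5.4,0.7,0]
    - [5.4,0.6,0]
    - [5.4,0.5,0]
    - [5.4,0.4,0]
    - [5.4,0.3,0]
    - [5.4,0.2,-0.1]
    - [5.4,0.1,0]
    - [5.4,0,-0.1]
  twist: [0.02,0.02,0.02,0.02,0.02,0.02,0.02,0.01]

```text
t: 35.58
tool_pos: [0.5524, 0.204, 0.2525]
orientation: [2.135, 2.304, 0.001]
force: [0.2, -0.2, -1.5]
opening: 0.0076
gripper_force: 40.0
```

Request:
apply_moves:
  delta_pos:
    - [5.4,-0.1,0]
    - [5.3,-0.2,-0.1]
    - [0,0,3.8]
    - [0,0,3.8]
    - [0,0,3.8]
    - [0,0,0]
    - [0,0,0]
  twist: [0.02,0.01,0,0,0,0,0]

```text
t: 36.45
tool_pos: [0.5435, 0.3092, 0.1407]
orientation: [2.168, 2.272, 0.003]
force: [0.1, -0.2, 0.3]
opening: 0.0074
gripper_force: 40.0
```

Run:
```python
from h import *
look('p7',.043); plan((.5426,.3094,.055,1.617)); print(cur()[2]["opening"])
```

```text
px [225. 314.] c [445.8 306. ] 69.3 ph 3.0000000000000004
px [216. 180.] c [443.  382.2] 68.2 ph 2.5
px [452. 171.] c [569.5 389.8] 66.1 ph 2.5
at [0.544  0.3094 0.1415] phi 1.618
[0.0, -0.1, 4.3] 0.0
[0.0, 0.0, 4.3] 0.0
-- [0.543  0.3094 0.0555] 1.618
0.007870821186592478
```

Request:
apply_moves:
  delta_pos:
    - [0,-0.1,4.3]
    - [0,0,4.2]
    - [0,0,0.1]
    - [0,0,0]
  twist: [0,0,0,0]

```text
t: 37.0
tool_pos: [0.543, 0.3093, 0.0548]
orientation: [2.168, 2.272, 0.004]
force: [-0.7, -0.2, -0.7]
opening: 0.0078
gripper_force: 39.8
```

Request:
apply_moves:
  delta_pos:
    - [0,0,0]
    - [0,0,0]
    - [0,0,0]
    - [0,0,-5]
    - [0,0,-5]
    - [0,0,-5]
    - [0,0,-5]
  twist: [0,0,0,0,0,0,0]
  gripper: 2.0

```text
t: 37.88
tool_pos: [0.5416, 0.3087, 0.2545]
orientation: [2.169, 2.273, 0.0]
force: [0.7, -0.4, 0.2]
opening: 0.02
gripper_force: 0.0
```

Run:
```python
from h import *
look('p8',.043); g=wall((535.4,-257.5),80.5); print(g); plan((*g,.27,np.radians(-9.5)),(*g,.13,np.radians(-9.5)))
```

```text
px [275. 273.] c [445.  305.3] 68.0 ph 2.5
px [435. 271.] c [572.2 311.8] 66.6 ph 3.0000000000000004
px [271. 176.] c [442.3 382.1] 67.1 ph 1.0
px [437. 171.] c [569.7 389.8] 65.8 ph 3.5
[ 0.54018638 -0.22889772]
at [0.5441 0.31   0.2633] phi 1.618
[-4.9, -0.3, -0.1] 0.16
[-4.9, 0.5, -0.1] 0.16
[-4.7, 1.3, -0.1] 0.16
[-4.5, 2.0, 0.0] 0.16
[-4.1, 2.7, -0.1] 0.16
[-3.6, 3.3, 0.0] 0.16
[-3.0, 3.9, -0.1] 0.16
[-2.4, 4.3, 0.0] 0.17
[-1.6, 4.6, -0.1] 0.16
[-0.8, 4.8, 0.0] 0.17
[0.0, 4.9, -0.1] 0.16
-- [ 0.5401 -0.2291  0.2703] -0.162
[0.0, 0.0, 4.7] 0.0
[0.0, 0.0, 4.7] 0.0
[0.0, 0.0, 4.6] 0.0
-- [ 0.5401 -0.2291  0.1303] -0.162
```

Four bangles are placed. Now the fifth.

Request:
apply_moves:
  delta_pos:
    - [-4.9,-0.3,-0.1]
    - [-4.9,0.5,-0.1]
    - [-4.7,1.3,-0.1]
    - [-4.5,2.0,0]
    - [-4.1,2.7,-0.1]
    - [-3.6,3.3,0]
    - [-3.0,3.9,-0.1]
    - [-2.4,4.3,0]
  twist: [0.16,0.16,0.16,0.16,0.16,0.16,0.16,0.17]
  gripper: 2.6

```text
t: 38.92
tool_pos: [0.5379, -0.0855, 0.2578]
orientation: [3.101, 0.504, 0.001]
force: [0.5, 0.0, 0.1]
opening: 0.0258
gripper_force: 0.0
```

Request:
apply_moves:
  delta_pos:
    - [-1.6,4.6,-0.1]
    - [-0.8,4.8,0]
    - [0,4.9,-0.1]
    - [0,0,4.0]
    - [0,0,4.0]
    - [0,0,4.0]
    - [0,0,0]
    - [0,0,0]
  twist: [0.16,0.17,0.16,0,0,0,0,0]

```text
t: 39.92
tool_pos: [0.5385, -0.2306, 0.1413]
orientation: [3.131, -0.254, 0.002]
force: [-0.0, -0.1, 0.3]
opening: 0.026
gripper_force: 0.0
```

Run:
```python
from h import *
look('b7')
for k in yel(pickle.load(open('b7.pkl','rb'))): print((k.mean(0)/.7).round(),len(k))
g=wall((535.4,-257.5),80.5); plan((*g,.037,np.radians(-9.5)))
```

```text
px [108. 404.] c [503.   -9.8] 70.6 ph 42.5
px [443. 306.] c [ 536.  -257.7] 67.5 ph 35.5
px [755.   4.] c [ 718.3 -529.9] 67.6 ph 8.0
[396. 541.] 710
[478. 469.] 123
[315. 469.] 123
[108. 404.] 204
[241. 372.] 371
[779. 314.] 138
[443. 306.] 230
[646. 115.] 182
[714. 111.] 122
[126. 210.] 1955
[638.  70.] 151
[755.   4.] 146
[721.  35.] 623
[126.  39.] 484
at [ 0.5391 -0.2308  0.1421] phi -0.162
[0.0, -0.1, 5.3] 0.0
[0.1, -0.1, 5.2] 0.0
-- [ 0.5404 -0.229   0.0371] -0.162
```

View pics/b7.png

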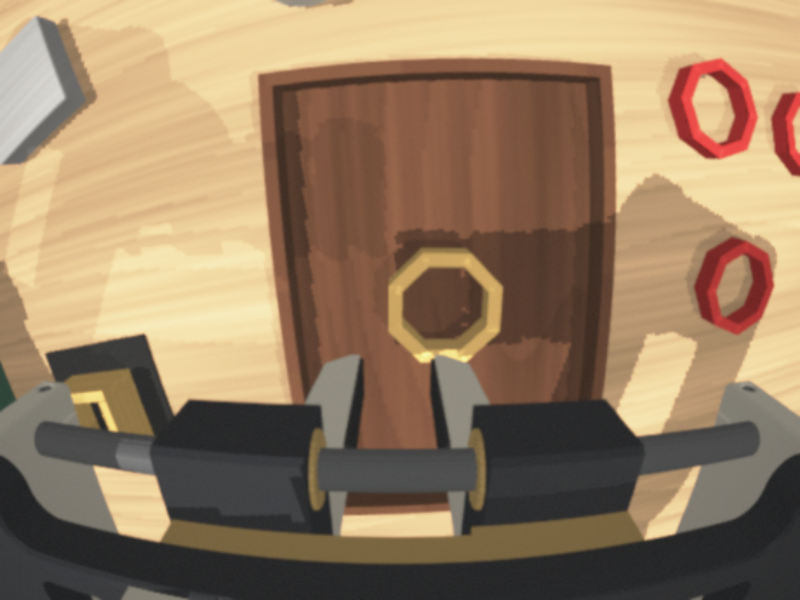

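The last bangle is at (443,306), its left wall at column ~396 between the fingers. The cuff stands on the mat at (105,400).

Request:
apply_moves:
  delta_pos:
    - [0,-0.1,5.2]
    - [0.1,-0.1,5.2]
    - [0,0,0]
  twist: [0,0,0]

```text
t: 40.35
tool_pos: [0.5406, -0.2291, 0.0366]
orientation: [3.13, -0.254, 0.004]
force: [0.4, 0.4, 0.5]
opening: 0.0262
gripper_force: 0.0
```

Request:
apply_moves:
  delta_pos:
    - [0,0,0]
    - [0,0,0]
    - [0,0,0]
    - [0,0,0]
    - [0,0,-5]
    - [0,0,-5.5]
    - [0,0,-5.5]
    - [0,0,-5.5]
  twist: [0,0,0,0,0,0,0,0]
  gripper: 0.3

```text
t: 41.35
tool_pos: [0.5387, -0.2282, 0.2524]
orientation: [-3.131, 0.255, 0.0]
force: [0.5, -0.0, -1.7]
opening: 0.0077
gripper_force: 40.0
```

Run:
```python
from h import *
# centre slot from the placed rings
c=np.mean([(444.5,305),(572,311),(442,382),(569.3,389.3)],0); print(c)
plan((c[0]/1000-.0013,c[1]/1000+.029,.255,.046),(c[0]/1000-.0013,c[1]/1000+.029,.14,.046))
```

```text
[506.95  346.825]
at [ 0.5387 -0.2282  0.2524] phi -0.162
[-1.2, -5.4, 0.0] -0.02
[-1.1, -5.4, 0.0] -0.02
[-1.0, -5.4, 0.0] -0.02
[-0.8, -5.4, 0.0] -0.02
[-0.7, -5.4, 0.0] -0.02
[-0.6, -5.5, 0.0] -0.02
[-0.5, -5.5, -0.1] -0.02
[-0.4, -5.5, 0.0] -0.02
[-0.4, -5.5, -0.1] -0.02
[-0.2, -5.5, 0.0] -0.01
[-0.2, -5.5, -0.1] -0.02
-- [0.5056 0.3762 0.2554] 0.048
[0.0, 0.0, 3.8] 0.0
[0.0, 0.0, 3.9] 0.0
[0.0, 0.0, 3.8] 0.0
-- [0.5056 0.3762 0.1404] 0.048
```

Request:
apply_moves:
  delta_pos:
    - [-1.2,-5.4,0]
    - [-1.1,-5.4,0]
    - [-1.0,-5.4,0]
    - [-0.8,-5.4,0]
    - [-0.7,-5.4,0]
    - [-0.6,-5.5,0]
    - [-0.5,-5.5,-0.1]
    - [-0.4,-5.5,0]
  twist: [-0.02,-0.02,-0.02,-0.02,-0.02,-0.02,-0.02,-0.02]

```text
t: 42.35
tool_pos: [0.5159, 0.2128, 0.2519]
orientation: [-3.141, 0.002, -0.0]
force: [0.8, -0.3, -0.3]
opening: 0.0075
gripper_force: 40.0
```

Request:
apply_moves:
  delta_pos:
    - [-0.4,-5.5,-0.1]
    - [-0.2,-5.5,0]
    - [-0.2,-5.5,-0.1]
    - [0,0,3.8]
    - [0,0,3.8]
    - [0,0,3.8]
    - [0,0,0]
    - [0,0,0]
  twist: [-0.02,-0.01,-0.02,0,0,0,0,0]

```text
t: 43.35
tool_pos: [0.5066, 0.3763, 0.1413]
orientation: [-3.14, -0.075, -0.002]
force: [-1.0, 1.0, -0.2]
opening: 0.0077
gripper_force: 40.0
```

Run:
```python
from h import *
look('p9',.043); plan((.5057,.3758,.055,.046)); print(cur()[2]["opening"])
```

```text
px [523. 204.] c [572.5 312.1] 66.9 ph 2.5
px [377. 201.] c [569.4 390. ] 65.8 ph 3.0000000000000004
at [0.5071 0.3766 0.1422] phi 0.048
[-0.1, 0.0, 4.4] 0.0
[0.0, 0.1, 4.3] 0.0
-- [0.5062 0.3756 0.0552] 0.048
0.007649680081550675
```

View pics/p9.png

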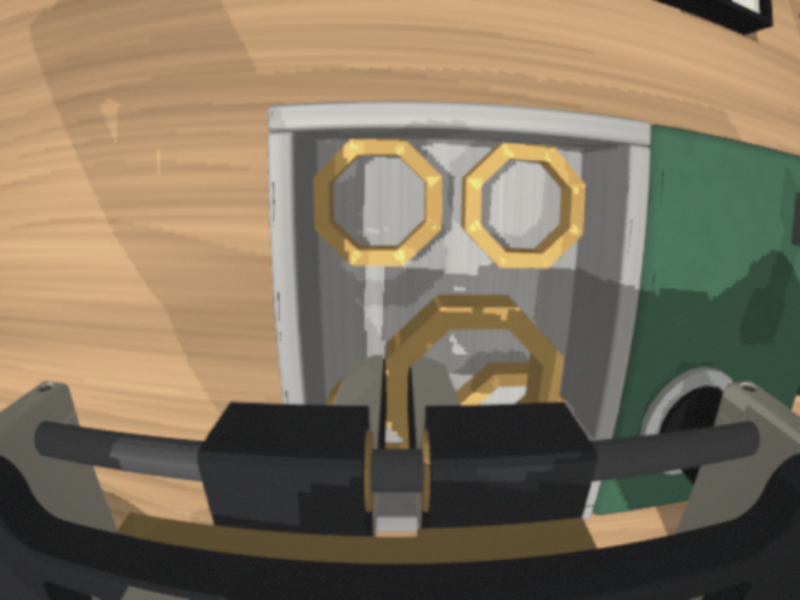

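Bangles lie flat in the trough at (380,203) and (523,205), and the fifth is held at (475,350) over the middle gap. I'll lower it.

Request:
apply_moves:
  delta_pos:
    - [-0.1,0.1,4.0]
    - [0,0,2.5]
    - [0,0,1.5]
    - [0,0,0.5]
    - [0,0,0]
  twist: [0,0,0,0,0]

```text
t: 44.02
tool_pos: [0.5057, 0.3753, 0.0558]
orientation: [-3.14, -0.075, -0.002]
force: [0.2, -0.9, -0.8]
opening: 0.0077
gripper_force: 40.0
```

Request:
apply_moves:
  delta_pos:
    - [0,0,0]
    - [0,0,0]
    - [0,0,0]
    - [0,0,-5]
    - [0,0,-5]
    - [0,0,-5]
    - [0,0,-5]
  twist: [0,0,0,0,0,0,0]
  gripper: 2.0

```text
t: 44.9
tool_pos: [0.5049, 0.3748, 0.2565]
orientation: [-3.14, -0.075, -0.0]
force: [0.9, 0.4, -0.5]
opening: 0.02
gripper_force: 0.0
```

Request:
apply_moves:
  delta_pos:
    - [-4,0,-3]
    - [-4,0,-2]
    - [0,0,0]
  twist: [0,0,0]

```text
t: 45.28
tool_pos: [0.4241, 0.372, 0.3079]
orientation: [-3.138, -0.078, -0.006]
force: [-0.1, 0.4, -0.9]
opening: 0.0199
gripper_force: 0.0
```

Run:
```python
from h import *
print(cur()[:2])
look('p10',.043)
# pad (down): polisher frame lever hinge from image; knob
c=pickle.load(open('p10.pkl','rb'))
for k in blobs(hsv(c,(0,0,0),(179,255,60)),150): print("blk",(k.mean(0)/.7).round(),rect(plane(c,k,.165,True)),rect(plane(c,k,.117,True)))
```

```text
(array([0.42413879, 0.37199986, 0.30791323]), np.float64(0.04962415089029371))
px [332. 468.] c [196.7 430.7] 67.4 ph 40.5
px [462. 469.] c [205.8 294.1] 69.0 ph 10.5
px [474. 244.] c [444.6 304.8] 66.6 ph 3.0000000000000004
px [388. 242.] c [441.9 381.8] 65.9 ph 2.5
px [432. 171.] c [507.3 346.9] 65.4 ph 3.5
px [475. 101.] c [572.2 311.7] 66.8 ph 3.0000000000000004
px [386.  98.] c [569.3 390.1] 66.4 ph 3.5
blk [399. 562.] [ 100.8  351.3  318.6 1250.7    2.8] [  33.1  347.2  372.4 1461.8    2.8]
blk [578. 462.] [294.  175.  124.2 298.7   2.6] [259.  141.1 145.2 349.1   2.6]
blk [209. 461.] [274.6 558.9 125.  301.6   3. ] [236.3 589.9 146.1 352.5   3. ]
blk [396. 434.] [326.6 367.6 111.3  91.8   2.1] [297.1 366.2 130.1 107.3   2.1]
blk [604. 241.] [472.5 241.1  39.   40.5  84. ] [467.6 218.3  45.6  47.3  84. ]
blk [715. 225.] [492.4 138.9  67.3  61.9   1.7] [490.9  98.9  78.7  72.3   1.7]
blk [668. 102.] [572.3 196.7  24.5  15.1   6.2] [584.2 166.5  28.7  17.6   6.2]
```

View pics/p10.png

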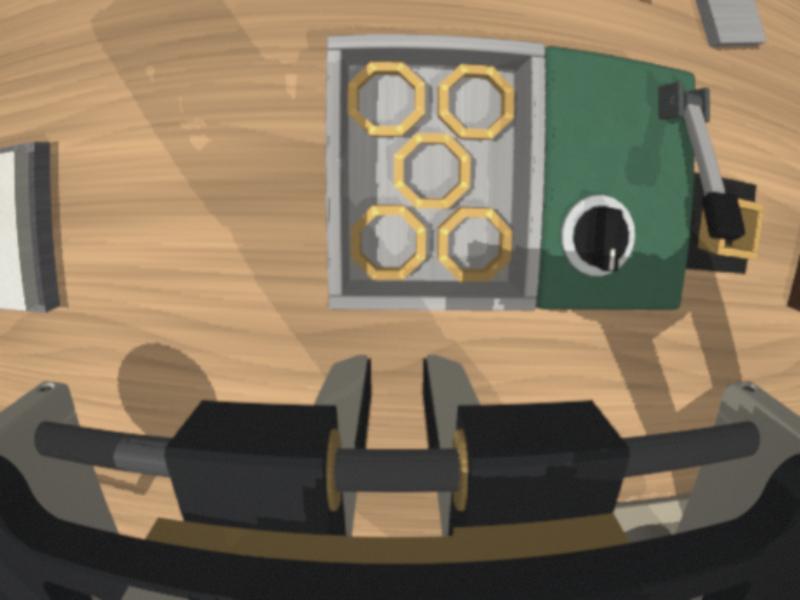

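All five bangles lie flat in the trough, at (388,98), (475,101), (432,171), (388,242) and (474,244). The lever's hinge is at about (684,101), its raised pad at about (725,214) and the knob at (604,238).

Run:
```python
from h import *
c=pickle.load(open('p10.pkl','rb')); a=np.radians(2.6); R=np.array([[np.cos(a),-np.sin(a)],[np.sin(a),np.cos(a)]])
T=np.array([.507,.3469])-R@[0,.075]; print("pol",T)
def onlev(px):
    o,v=rays(c,np.array([px])*.7,True); v=v[0]
    o2=R.T@(o[:2]-T); v2=R.T@v[:2]; s=(-.134-o2[1])/v2[1]; return (o2[0]+s*v2[0]).round(4),(o[2]+s*v[2]).round(4)
for n,p in(("pad mid",(725,214)),("pad far",(716,193)),("pad near",(733,236)),("hinge",(684,101)),("hinge far",(684,90))): print(n,onlev(p))
print("knob at .117",R.T@(plane(c,np.array([(604,238)])*.7,.1,True)[0]-T))
o=hsv(c,(0,0,0),(179,255,60))[110:190,470:540]
pm=hsv(c,(0,0,0),(179,255,45)); 
for k in blobs(pm[:, :],100):
    if k.mean(0)[0]>480 and k.mean(0)[1]<220: print((k.min(0)/.7).round(),(k.max(0)/.7).round(),(k.mean(0)/.7).round())
```

```text
pol [0.51040222 0.27197721]
pad mid (np.float64(-0.0158), np.float64(0.1659))
pad far (np.float64(-0.0013), np.float64(0.1526))
pad near (np.float64(-0.0303), np.float64(0.178))
hinge (np.float64(0.0743), np.float64(0.1039))
hinge far (np.float64(0.0839), np.float64(0.1042))
knob at .117 [-0.04758229 -0.06249473]
[687. 176.] [753. 270.] [715. 225.]
```

```bash
cat >> h.py <<'E'
_a=np.radians(2.6); PR=np.array([[np.cos(_a),-np.sin(_a)],[np.sin(_a),np.cos(_a)]]); PT=np.array([.5104,.272])
def pol(x,y,z,phi=.046): return (*(PR@[x,y]+PT),z,phi)
E
python3 - <<'E'
from h import *
plan(pol(-.02,-.134,.30),pol(-.02,-.134,.21))
E
```

```text
at [0.4249 0.3716 0.3063] phi 0.049
[1.2, 4.8, 0.1] 0.0
[1.2, 4.7, 0.1] 0.0
[1.2, 4.8, 0.1] 0.0
[1.2, 4.7, 0.2] 0.0
[1.2, 4.8, 0.1] 0.0
-- [0.4965 0.1368 0.3003] 0.049
[0.0, 0.0, 4.5] 0.0
[0.0, 0.0, 4.5] 0.0
-- [0.4965 0.1368 0.2103] 0.049
```

Request:
apply_moves:
  delta_pos:
    - [1.2,4.8,0.1]
    - [1.2,4.7,0.1]
    - [1.2,4.8,0.1]
    - [1.2,4.7,0.2]
    - [1.2,4.8,0.1]
    - [0,0,4]
    - [0,0,4]
    - [0,0,0]
  twist: [0,0,0,0,0,0,0,0]
  gripper: 0

```text
t: 46.32
tool_pos: [0.4942, 0.135, 0.214]
orientation: [3.139, 0.073, -0.013]
force: [0.0, -0.6, 0.3]
opening: 0.0007
gripper_force: 0.0
```

Request:
apply_moves:
  delta_pos:
    - [0,0,0]
    - [0,0,0]
  twist: [0,0]

```text
t: 46.58
tool_pos: [0.4977, 0.1365, 0.2207]
orientation: [-3.14, -0.075, -0.005]
force: [-0.5, 0.3, 0.3]
opening: 0.0005
gripper_force: 0.0
```

Run:
```python
from h import *
plan(pol(-.02,-.134,.185),pol(-.029,-.134,.165),pol(-.031,-.134,.148),step=.008)
```

```text
at [0.4977 0.1365 0.2207] phi 0.048
[0.0, 0.0, 0.7] 0.0
[0.0, 0.0, 0.7] 0.0
[0.0, 0.0, 0.7] 0.0
[-0.1, 0.0, 0.7] 0.0
[0.0, -0.1, 0.8] 0.0
-- [0.4966 0.1374 0.1847] 0.048
[-0.3, 0.0, 0.7] 0.0
[-0.3, 0.0, 0.6] 0.0
[-0.3, 0.0, 0.7] 0.0
-- [0.4876 0.137  0.1647] 0.048
[-0.1, 0.0, 0.6] 0.0
[-0.1, 0.0, 0.5] 0.0
[0.0, 0.0, 0.6] 0.0
-- [0.4856 0.1369 0.1477] 0.048
```

Request:
apply_moves:
  delta_pos:
    - [0,0,0.9]
    - [0,0,0.9]
    - [0,0,0.9]
    - [-0.1,0,0.9]
    - [-0.3,0,0.7]
    - [-0.3,0,0.6]
  twist: [0,0,0,0,0,0]

```text
t: 47.32
tool_pos: [0.4893, 0.1359, 0.1691]
orientation: [3.141, 0.075, 0.0]
force: [1.0, -0.1, 1.5]
opening: 0.0001
gripper_force: 0.5
```

Request:
apply_moves:
  delta_pos:
    - [-0.3,0,0.7]
    - [-0.1,0,0.6]
    - [-0.1,0,0.5]
    - [0,0,0.4]
    - [0,0,0]
  twist: [0,0,0,0,0]

```text
t: 47.95
tool_pos: [0.4843, 0.1356, 0.1472]
orientation: [3.141, 0.075, -0.001]
force: [1.4, 0.4, -0.0]
opening: 0.0001
gripper_force: 0.0
```

Request:
apply_moves:
  delta_pos:
    - [0,0,-4]
    - [0,0,-5]
    - [-4,-4,-4]
    - [-4,-5,-3]
    - [0,-5,0]
    - [0,0,0]
    - [0,0,0]
  twist: [0,0,0,0,0,0,0]

```text
t: 48.82
tool_pos: [0.4068, 0.2621, 0.3001]
orientation: [3.14, 0.076, -0.0]
force: [-0.3, -0.6, 0.3]
opening: 0.0004
gripper_force: 0.0
```

Run:
```python
from h import *
p,f,s=cur(); print(p,f)
c=robot.read_camera("wrist"); pickle.dump(c,open('l1.pkl','wb'))
m=hsv(c,(0,0,0),(179,255,60)); g=hsv(c,(60,80,20),(95,255,255))
def P(x,y,z): return proj(c,np.array([*(PR@[x,y]+PT),z]),True)[0]
for n,z0 in(("raised",[(-.016,.166)]),("down",[(-.033,.121)])):
    for x,z in z0:
        uv=P(x,-.134,z); print(n,(uv/.7).round(),c["frame"][int(uv[1])-2:int(uv[1])+3,int(uv[0])-2:int(uv[0])+3].mean((0,1)).round())
for k in blobs(m,60):
    ce=k.mean(0)
    if ce[1]<270: print("blk",(ce/.7).round(),rect(plane(c,k,.121,True)))
for x in (.06,.03,0,-.02,-.04,-.06): 
    print(x,[ [c["frame"][int(v),int(u)].tolist() for u,v in [P(x,-.134,z)]][0] for z in(.117,)], c["frame"][tuple(P(x,-.134,.109+.55*max(0,.072-x)).astype(int)[::-1])].tolist())
```

```text
[0.40683071 0.26211926 0.30010347] 0.04859991134926286
raised [604. 167.] [126. 105.  82.]
down [577. 190.] [41. 41. 41.]
blk [657. 195.] [487.7  67.4  14.   32.2  89.5]
blk [475. 206.] [468.1 211.7  43.9  44.7  48.9]
blk [573. 188.] [484.5 139.2  31.9  30.4   4.6]
blk [637. 194.] [486.5  77.1  77.8  77.8   0.9]
blk [765. 183.] [529.7 -55.9  16.7 215.6  83.6]
blk [549.  54.] [581.1 163.4  27.9  12.4  14.1]
0.06 [[185, 184, 180]] [186, 183, 180]
0.03 [[188, 186, 182]] [125, 132, 124]
0 [[190, 189, 183]] [212, 173, 129]
-0.02 [[43, 41, 43]] [213, 173, 128]
-0.04 [[41, 42, 42]] [46, 46, 44]
-0.06 [[78, 118, 95]] [48, 47, 47]
```

The lever is latched: the pad is seen at its down position and level, with the robot clear of it. For the knob I turn the tool half a turn first, so that joint 6 has room for the clockwise twist.

Run:
```python
from h import *
c=pickle.load(open('l1.pkl','rb'))
print("knob px z.117:", (PR.T@(plane(c,np.array([[475,206]])*.7,.112,True)[0]-PT)).round(4))
ph=.0454+np.pi-.001; print(pol(-.046,-.062,.2,ph)); plan(pol(-.046,-.062,.20,ph),pol(-.046,-.062,.17,ph))
```

```text
knob px z.117: [-0.0485 -0.0605]
(np.float64(0.4672598590536408), np.float64(0.20797712721903003), 0.2, 3.185992653589793)
at [0.407  0.2616 0.3   ] phi 0.047
[0.3, 0.3, 0.5] -0.17
[0.2, 0.3, 0.5] -0.16
[0.2, 0.4, 0.5] -0.17
[0.1, 0.4, 0.5] -0.16
[0.1, 0.4, 0.5] -0.17
[0.0, 0.4, 0.5] -0.16
[-0.1, 0.4, 0.5] -0.17
[-0.2, 0.4, 0.5] -0.16
[-0.2, 0.4, 0.5] -0.17
[-0.3, 0.3, 0.6] -0.16
[-0.3, 0.3, 0.5] -0.17
[-0.4, 0.2, 0.6] -0.16
[-0.4, 0.2, 0.5] -0.17
[-0.4, 0.1, 0.6] -0.16
[-0.4, 0.0, 0.5] -0.17
[-0.4, 0.0, 0.6] -0.16
[-0.4, -0.1, 0.5] -0.17
[-0.4, -0.2, 0.6] -0.16
[-0.4, -0.3, 0.5] -0.17
-- [0.4671 0.2079 0.2   ] 3.187
[0.0, 0.0, 3.0] 0.0
-- [0.4671 0.2079 0.17  ] 3.187
```

Request:
apply_moves:
  delta_pos:
    - [0.3,0.3,0.5]
    - [0.2,0.3,0.5]
    - [0.2,0.4,0.5]
    - [0.1,0.4,0.5]
    - [0.1,0.4,0.5]
    - [0,0.4,0.5]
    - [-0.1,0.4,0.5]
    - [-0.2,0.4,0.5]
  twist: [-0.17,-0.16,-0.17,-0.16,-0.17,-0.16,-0.17,-0.16]
  gripper: 4.0

```text
t: 49.88
tool_pos: [0.4318, 0.2384, 0.2598]
orientation: [2.432, 1.989, -0.001]
force: [0.1, -0.1, -0.1]
opening: 0.0402
gripper_force: 0.0
```

Request:
apply_moves:
  delta_pos:
    - [-0.2,0.4,0.5]
    - [-0.3,0.3,0.6]
    - [-0.3,0.3,0.5]
    - [-0.4,0.2,0.6]
    - [-0.4,0.2,0.5]
    - [-0.4,0.1,0.6]
    - [-0.4,0,0.5]
    - [-0.4,0,0.6]
  twist: [-0.17,-0.16,-0.17,-0.16,-0.17,-0.16,-0.17,-0.16]

```text
t: 50.88
tool_pos: [0.4574, 0.2162, 0.2159]
orientation: [-0.702, -3.062, 0.001]
force: [-0.5, -0.2, 0.9]
opening: 0.0402
gripper_force: 0.0
```

Request:
apply_moves:
  delta_pos:
    - [-0.4,-0.1,0.5]
    - [-0.4,-0.2,0.6]
    - [-0.4,-0.3,0.5]
    - [0,0,0]
    - [0,0,0]
  twist: [-0.17,-0.16,-0.17,0,0]

```text
t: 51.5
tool_pos: [0.4671, 0.208, 0.2003]
orientation: [0.065, -3.141, 0.0]
force: [0.0, -0.1, 0.0]
opening: 0.0401
gripper_force: 0.0
```

Run:
```python
from h import *
ph=.0454+np.pi; plan(pol(-.046,-.062,.16,ph),pol(-.046,-.062,.126,ph)); print(cur()[2]["q"].round(2))
c=robot.read_camera("wrist"); pickle.dump(c,open('k1.pkl','wb'))
for k in blobs(hsv(c,(0,0,0),(179,255,60)),60):
    x,y,w,h=cv2.boundingRect(k.astype(np.int32)); print((k.mean(0)/.7).round(),w/.7,h/.7)
print("expected knob px",proj(c,np.array(pol(-.045,-.062,.117)[:3]),True)/.7, [ (proj(c,np.array(pol(-.045+dx,-.062+dy,.117)[:3]),True)/.7).round().tolist() for dx in(-.025,.025) for dy in(-.008,.008)])
```

```text
at [0.4671 0.208  0.2003] phi -3.101
[0.0, 0.0, 4.0] -0.0
-- [0.4671 0.208  0.1603] -3.101
[0.0, 0.0, 3.4] -0.0
-- [0.4671 0.208  0.1263] -3.101
[ 0.32 -0.09  1.79  0.    1.44 -1.29]
[604. 458.] 262.8571428571429 134.2857142857143
[361. 540.] 800.0 201.42857142857144
[448. 432.] 135.71428571428572 94.28571428571429
[334. 408.] 28.571428571428573 91.42857142857143
[263. 347.] 57.142857142857146 62.85714285714286
[141. 300.] 22.857142857142858 38.57142857142858
[394. 316.] 88.57142857142858 98.57142857142858
[172. 278.] 118.57142857142858 127.14285714285715
expected knob px [[395.61422397 328.44755367]] [[[379.0, 281.0]], [[411.0, 281.0]], [[381.0, 373.0]], [[411.0, 373.0]]]
```

Request:
apply_moves:
  delta_pos:
    - [0,0,4]
    - [0,0,3.4]
    - [0,0,0]
    - [0,0,0]
  twist: [0,0,0,0]

```text
t: 52.05
tool_pos: [0.4671, 0.2087, 0.1268]
orientation: [-0.071, 3.141, 0.0]
force: [0.0, -0.5, 0.4]
opening: 0.0395
gripper_force: 0.0
```

Request:
apply_moves:
  delta_pos:
    - [0,0,0]
    - [0,0,0]
    - [0,0,0]
    - [0,0,0]
  twist: [0,0,0,0]
  gripper: 1.0
  squeeze: 45

```text
t: 52.55
tool_pos: [0.4673, 0.2071, 0.1267]
orientation: [-0.072, 3.14, -0.005]
force: [-0.2, -8.5, 4.8]
opening: 0.0155
gripper_force: 45.0
```

Run:
```python
from h import *
p,f,s=cur(); print(p,f,s["force"],s["wrist_torque"],s["opening"],s["gripper_force"])
```

```text
[0.46729962 0.20706713 0.12668413] -3.095924704857441 [-0.20532436 -8.45294776  4.84827655] [-1.50699734 -0.03680673 -0.06356047] 0.015457964885434638 45.001949071884155
```

Request:
apply_moves:
  delta_pos:
    - [0,-0.1,0]
    - [0,0,0]
    - [0,0,0]
    - [0,0,0]
    - [0,0,0]
    - [0,0,0]
    - [0,0,0]
    - [0,0,0]
  twist: [0,0.15,0.15,0.15,0.15,0.15,0.15,0.15]

```text
t: 53.55
tool_pos: [0.4668, 0.2059, 0.1266]
orientation: [1.518, 2.75, -0.005]
force: [-4.4, -10.5, 8.1]
opening: 0.0156
gripper_force: 45.0
```

Run:
```python
from h import *
p,f,s=cur(); print(p,f,s["force"],s["wrist_torque"],s["opening"],s["gripper_force"])
```

```text
[0.46679192 0.20590169 0.12664522] 2.132565781791945 [ -4.4138697 -10.5111752   8.1339705] [-1.89424745  0.74865224  0.09476984] 0.015589401505321614 45.024113059043884
```

Request:
apply_moves:
  delta_pos:
    - [0,0,0]
    - [0,0,0]
    - [0,0,0]
    - [0,0,0]
  twist: [0.1,0.08,0,0]

```text
t: 54.05
tool_pos: [0.4666, 0.2058, 0.1267]
orientation: [1.752, 2.607, -0.006]
force: [-4.6, -11.2, 8.4]
opening: 0.0157
gripper_force: 45.4
```

Run:
```python
from h import *
p,f,s=cur(); print(p,f,s["force"],s["wrist_torque"],s["opening"],s["gripper_force"])
```

```text
[0.46663003 0.2058475  0.12665411] 1.958099680445488 [ -4.62030716 -11.23919274   8.43615852] [-2.00401852  0.83444002  0.51713038] 0.015686306329950335 45.43248116970062
```

The wrist torque jumped to 0.5 N m at 1.23 rad, so the knob is on its stop. One more nudge to be sure, then release.

Request:
apply_moves:
  delta_pos:
    - [0,0,0]
    - [0,0,0]
    - [0,0,0]
  twist: [0.04,0,0]

```text
t: 54.42
tool_pos: [0.4666, 0.2058, 0.1267]
orientation: [1.803, 2.571, -0.006]
force: [-4.5, -12.4, 7.7]
opening: 0.0159
gripper_force: 47.2
```

Request:
apply_moves:
  delta_pos:
    - [0,0,0]
    - [0,0,0]
    - [0,0,0]
    - [0,0,0]
    - [0,0,-4]
    - [0,0,-5]
    - [0,0,-5]
  twist: [0,0,0,0,0,0,0]
  gripper: 7.0

```text
t: 55.3
tool_pos: [0.4667, 0.2082, 0.2677]
orientation: [-1.804, -2.571, -0.001]
force: [0.5, 0.4, 0.4]
opening: 0.0701
gripper_force: 0.0
```

Request:
apply_moves:
  delta_pos:
    - [3,0,-3]
    - [3,0,-2]
    - [0,0,0]
    - [0,0,0]
  twist: [0,0,0,0]

```text
t: 55.8
tool_pos: [0.4464, 0.264, 0.3155]
orientation: [-1.803, -2.572, 0.001]
force: [0.4, -0.4, -0.0]
opening: 0.0701
gripper_force: 0.0
```

Run:
```python
from h import *
print(cur()[:2])
c=robot.read_camera("scene"); o=pickle.load(open('scene0.pkl','rb'))
# bar direction: mean darkness at both bar ends (rest) vs side points; and pad position
for n,pt in(("bar+",(-.025,-.062,.117)),("bar-",(-.065,-.062,.117)),("side+",(-.045,-.042,.097)),("pad down",(-.033,-.134,.121)),("pad raised",(-.016,-.134,.166))):
    X=np.array(pol(*pt)[:3]); uv=proj(c,X)[0]; i=tuple(uv.astype(int)[::-1]); print(n,uv.round(),c["frame"][i],o["frame"][i])
for k in blobs(hsv(c,(20,110,110),(32,255,255))):
    x,y,w,h=cv2.boundingRect(k.astype(np.int32))
    if max(w,h)<60: print(k.mean(0).round(),rect(plane(c,k,.043)))
d=(np.abs(c["frame"].astype(int)-o["frame"]).sum(2)>90).astype(np.uint8)*255
for k in blobs(d,60): print("chg",cv2.boundingRect(k.astype(np.int32)))
w=robot.read_camera("wrist"); pickle.dump(w,open('f.pkl','wb'))
for n,pt in(("pad",(-.033,-.134,.121)),("bar+",(-.025,-.062,.117)),("bar-",(-.065,-.062,.117)),("disc+y",(-.045,-.042,.097)),("disc-y",(-.045,-.082,.097))):
    uv=proj(w,np.array(pol(*pt)[:3]),True)[0]; print("w",n,uv.round(),w["frame"][tuple(uv.astype(int)[::-1])] if 0<uv[1]<420 and 0<uv[0]<560 else None)
```

```text
(array([0.4464473 , 0.26399798, 0.31547235]), np.float64(1.9185595425452642))
bar+ [402. 251.] [30 32 33] [31 33 34]
bar- [410. 240.] [226 225 221] [196 195 191]
side+ [412. 253.] [30 31 32] [29 30 31]
pad down [379. 233.] [21 22 24] [31 31 33]
pad raised [379. 228.] [29 48 39] [28 28 30]
[333. 227.] [498.   11.1  73.1  80.7  88.9]
chg (399, 262, 81, 80)
chg (228, 205, 25, 23)
chg (205, 188, 24, 22)
chg (240, 180, 23, 21)
chg (270, 172, 24, 21)
chg (251, 155, 24, 20)
chg (307, 140, 84, 122)
chg (378, 128, 18, 19)
chg (441, 116, 13, 22)
chg (422, 96, 24, 19)
chg (420, 82, 22, 10)
chg (337, 72, 62, 53)
chg (182, 44, 158, 95)
chg (399, 16, 18, 86)
chg (440, 0, 120, 228)
chg (212, 0, 67, 42)
w pad [270. 303.] [24 26 24]
w bar+ [296. 251.] [34 33 34]
w bar- [262. 241.] [197 195 187]
w disc+y [284. 225.] [36 37 37]
w disc-y [274. 255.] [33 30 32]
```

The knob looks as it did at the start, so it has sprung back. The lever is down, the cuff is on the mat and the robot touches nothing. Handing in.

```bash
python3 -c "
from plant import robot
print(robot.close_job())"
```

```text
the job is handed in; nothing more can be done
None
```

I handed the job in at about 56 s: the cuff is on the mat, all five brass bangles are in the trough, the lever is latched down, and the knob was twisted to its stop and sprang back; the hand-in returned no verdict.

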